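# Show a delivered applicator frame to the inspection camera

## Robot

A 6-joint arm with a two-finger parallel gripper is mounted at the origin on a cart in front of the work surface, level with it; the furniture and walls round the work are solid. World frame = base frame: x ahead of the robot, y to its left, z up, the work surface at z = 0. Lengths are in m, angles in rad, forces in N, time in s.
With the tool pointing down it reaches from about 0.35 to 0.725 m from the base axis. Payload 4.3 kg.
Tool frame: the origin (TCP) lies at the very end of the fingers, on their centre line; the grasp point (between the pads) lies 19 mm behind it (env.grip_point_offset is the distance from the TCP to the grasp point, in m); z points along the fingers, y is the direction in which the jaws open and shut (so a half turn about z gives the same grasp; the last joint's range is limited). The gripper opens to 85 mm and grips with 20 to 120 N. Pads are 22 mm wide; open, the fingers measure 114 mm over their backs; the gripper's body (76 mm by 85 mm) begins 54 mm behind the grasp point. The pads swing forward as they close: fully open they stand 13 mm farther back than shut.
Start: joints at [1, 0.377, 0.081, 1.274, 0, 1.46], TCP at [0.256, 0.515, 0.204] pointing down, gripper open.
Joint ranges: [-2.72, 2.72], [-0.84, 1.66], [-1.02, 1.22], [-1.77, 2.12], [-1.37, 1.28], [-3.14, 3.14]. Speed limits (rad/s): [2.57, 2.57, 3.14, 3.14, 3.14, 3.14].

## Interface

Orientations are given as a unit quaternion [w, x, y, z].
In Python, from bench import env gives the robot as it stands.
- The arm moves only by the tool send_rows, never from a script. Its argument "series" is a list of rows, each an object of numbers: "x", "y", "z": the shift along the tool's x, y, z each as a share of 50 cm, from -1 to 1; "rx", "ry", "rz": the turn, a rotation vector about the tool's x, y, z each as a share of 90 degrees, from -1 to 1; "fingers": the opening, from 0 (shut) to 1 (fully open). In form: [{"x": .., "y": .., "z": .., "rx": .., "ry": .., "rz": .., "fingers": ..}, ...]. A call has 1 to 20 rows; each row shifts and turns the commanded pose from where the row before left it, along the tool's axes as they then stand; what a row does not reach is not made up. A row lasts 1/8 s, in which the tool goes at most 62.5 mm and 10.7 degrees, less where a joint would pass 70% of its speed; a pose out of reach is approached as far as the arm can. A call with a number of a shift or a turn outside -1 to 1 is refused whole. A call with a gripper value outside its range is refused whole. The fingers move at their own pace and stop on an object; "force" is the grip in N (left out, the last holds). Time passes only in rows, so rows that do not move let the fingers close. It gives the time, the measured TCP pose, the force and the opening at its end, in the units of the state.
- env.get_state(): the state, without advancing time (a new reading comes with each control period).
- env.grab_frame(name): name is "scene" or "top"; returns a dict with "frame" (420x560x3 uint8, red, green, blue), "fx", "fy", "cx", "cy" (pixels), "R" (3x3) and "t" (3): a world point X has camera coordinates R X + t. Camera axes: x right, y down, z forward; pixel columns grow to the right and rows downward; lengths in m; the calibration is good to about 2 mm. A picture is of the moment at which its call begins. There is no depth.
- env.hand_in(): hands the job in, once; it reports no verdict.
The state is a dict: "time": time; "joint_pos": joint angles; "qd": joint speeds; "effort": joint torques, N m; "eef_pos": TCP position; "tcp_rot": TCP orientation; "ft_force": force on the tool from outside, world axes, zero at the start; "moment": the same for the moment, N m; "width": finger opening in m.
Only numpy, scipy, OpenCV 4.12 (cv2) and the standard library are available. Lean on these libraries where they do the work, as an engineer would, in place of code of your own. Each camera call takes 0.05 s, during which the arm holds its last target.

## Task

Fold both flaps of the small carton outward, well past upright, take the steel film applicator frame out and hold it up to the inspection camera: level, at lens height, one of its short ends pointing straight at the lens, with that end 6 cm away from the lens. Finish while still holding it there steadily in the air, with the flaps left open; do not touch the camera and leave the tape roll, marker and petri dish where they are.

Things in the scene. Friction and masses are not known exactly. Their poses are not given: they have to be found in the camera images.
- carton: Open-topped cardboard carton, 150 x 116 x 60 mm high, fixed, walls 4 mm. Origin: centre of its underside; x along its length, y across to its left, z up. The foam pad inside has its top 18 mm above the worktop. A flap is hinged along the top of each long side (hinge lines at y = +56 and -56 mm, 62 mm above the worktop); between the flaps stays a gap over the middle.
- flap_left (a joint): Angle of the flap on the carton's +y side: 0 lies level, pointing inward over the carton; pi/2 stands upright; 2.8 is the outer stop. It starts ajar (0.5 to 0.9). The crease is stiff (about 0.02 N m): the flap stays where it is left and needs under 1 N at its free edge to swing.
- flap_right (a joint): Angle of the flap on the carton's -y side; same meaning, start and crease as flap_left.
- flap_left_edge (a point): Middle of the free edge of the left flap (flap 144 mm long, 4 mm thick, reaching 35 mm from its hinge line).
- flap_right_edge (a point): Middle of the free edge of the right flap, which has the same size.
- frame: Bare steel film applicator frame: rectangular ring 32 x 100 x 26 mm high, about 0.31 kg, lying flat on the pad in the carton. Origin: centre of its underside; y along its 100 mm length, x across its 32 mm width, z up. Long walls 10 mm thick, a 12 mm slot between them; symmetric, either end may face the lens. Grip it across the 32 mm width at mid-length.
- camera: Grey bench inspection camera on a short post with a dark base plate 100 x 90 mm, fixed to the worktop. Origin at the underside, below the housing; it looks level along its own -x. Housing 80 x 50 x 50 mm, its top 225 mm above the worktop.
- lens (a point): Centre of the front of the camera's lens barrel (41 to 43 mm across), 200 mm above the worktop and 70 mm in front (-x) of the camera's origin; x axis along the line of sight, pointing backward into the camera.
- focus (a point): Point on the line of sight 110 mm in front of the lens, 200 mm above the worktop: where the middle of the frame's volume (13 mm above its underside) shall be held. Same axes as the lens.
- tape_roll: Yellow roll of tape, 68 mm across, 19 mm high, lying flat; bystander. Origin at its underside.
- marker: Black marker pen 137 mm long, 14 mm thick, lying on the worktop; bystander.
- petri_dish: Petri dish 64 mm across, 18 mm high; bystander. Origin at its underside.
Mind the look-alikes: they are no part of the job. What is meant by the frame is not yellow, and is the smaller of those in its own colour.

How it is judged:
By the outcome, as a careful person would: the job done as asked, in the order asked, and still so for the second after the job is handed in, while the arm keeps its last pose, push and grip.
It also fails if it takes over 48 s, if anything falls off the work surface, if the arm or the gripper's body presses on something with over 40 N, if the wrist force passes 120 N, or if a joint passes its speed limit or range.

## Working session

There is one attempt and no reset: what is moved stays moved. The work goes in short steps, Python scripts to look and compute and a tool call to move; the robot and the scene stay as the last step left them, time stands still between calls to the robot, and variables do not carry over. Pictures are saved under pics/ and viewed, and the job is handed in when it is done.

Besides the shell and the picture viewer there is one more tool, called after ">>>" in YAML: its name, and indented under it one key for each argument. send_rows: Moves the arm, as the interface text tells. Its arguments: {"type":"object","properties":{"series":{"type":"array"},"force":{"type":"number"}},"required":["series"]}

```bash
mkdir -p pics; ls; cat > h.py <<'E'
import numpy as np,cv2,json
from bench import env
def snap(n,tag):
    f=env.grab_frame(n); cv2.imwrite(f"pics/{tag}.png",f["frame"][:,:,::-1])
    np.savez(f"pics/{tag}.npz",**{k:np.array(f[k]) for k in f}); return f
def load(tag): 
    d=np.load(f"pics/{tag}.npz"); return d
def ray(f,u,v,z):
    R=np.array(f["R"]);t=np.array(f["t"]).ravel()
    d=R.T@np.array([(u-f["cx"])/f["fx"],(v-f["cy"])/f["fy"],1]); c=-R.T@t
    return c+d*(z-c[2])/d[2]
def proj(f,X):
    R=np.array(f["R"]);t=np.array(f["t"]).ravel()
    p=(R@np.atleast_2d(X).T).T+t
    return np.c_[p[:,0]/p[:,2]*f["fx"]+f["cx"],p[:,1]/p[:,2]*f["fy"]+f["cy"]]
def crop(tag,x0,y0,w,h,s):
    im=cv2.imread(f"pics/{tag}.png")[y0:y0+h,x0:x0+w]
    cv2.imwrite(f"pics/{tag}_c{x0}_{y0}.png",cv2.resize(im,None,fx=s,fy=s,interpolation=cv2.INTER_CUBIC))
E
python3 - <<'E'
from h import *
a=snap("scene","s0");b=snap("top","t0")
for f in(a,b):print(f["fx"],f["cx"],f["cy"],-np.array(f["R"]).T@np.array(f["t"]).ravel())
print(env.get_state())
E
```

```text
pics
418.6301198109094 276.7914061829367 211.35961281131208 [-0.09254253  0.83549899  0.62357607]
513.7918233902388 278.4667402974553 211.5697637129517 [0.29788289 0.35666608 1.16931479]
{'time': 0.1, 'joint_pos': array([ 9.99692749e-01,  3.78011589e-01,  7.97679674e-02,  1.27441338e+00,
       -1.47546823e-05,  1.46051303e+00]), 'qd': array([-0.0002579 , -0.00086184,  0.0019131 ,  0.00120404, -0.00023689,
        0.00097311]), 'effort': array([ 4.38075585e-04, -4.64692676e+01,  2.70583642e+01,  1.20102422e-02,
       -1.86930274e-04,  6.26446820e-06]), 'eef_pos': array([0.25533344, 0.51448103, 0.20294532]), 'tcp_rot': array([-3.03910221e-04,  2.28376738e-01,  9.73572391e-01, -8.79329338e-04]), 'ft_force': array([-0.80141145,  0.14664909,  0.2266082 ]), 'moment': array([-0.01200207, -0.00671083,  0.01398432]), 'width': 0.08536934919072454}
```

View pics/s0.png

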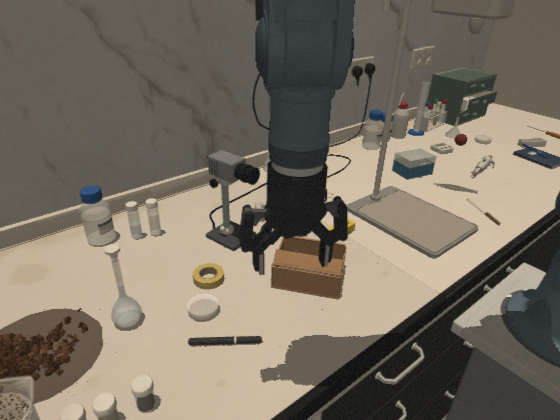

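View pics/t0.png

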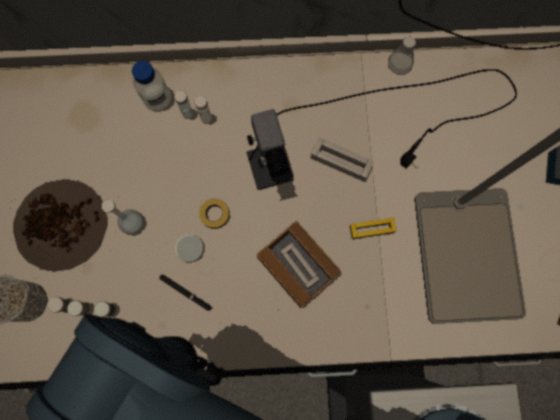

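```bash
python3 - <<'E'
from h import *
crop("t0",245,205,110,110,7)
crop("t0",225,95,90,120,5)
crop("t0",300,125,110,125,5)
f=load("t0")
for n,u,v,z in [("carton c",299,264,.06),("cam",268,150,.2),("tape",214,213,.019),("big",341,159,.026),("00",280,210,0),("right",380,210,0)]:
    print(n,ray(f,u,v,z).round(3))
E
```

```text
carton c [0.427 0.302 0.06 ]
cam [0.64  0.357 0.2  ]
tape [0.559 0.488 0.019]
big [0.671 0.188 0.026]
00 [0.562 0.336 0.   ]
right [0.55  0.103 0.   ]
```

View pics/t0_c245_205.png

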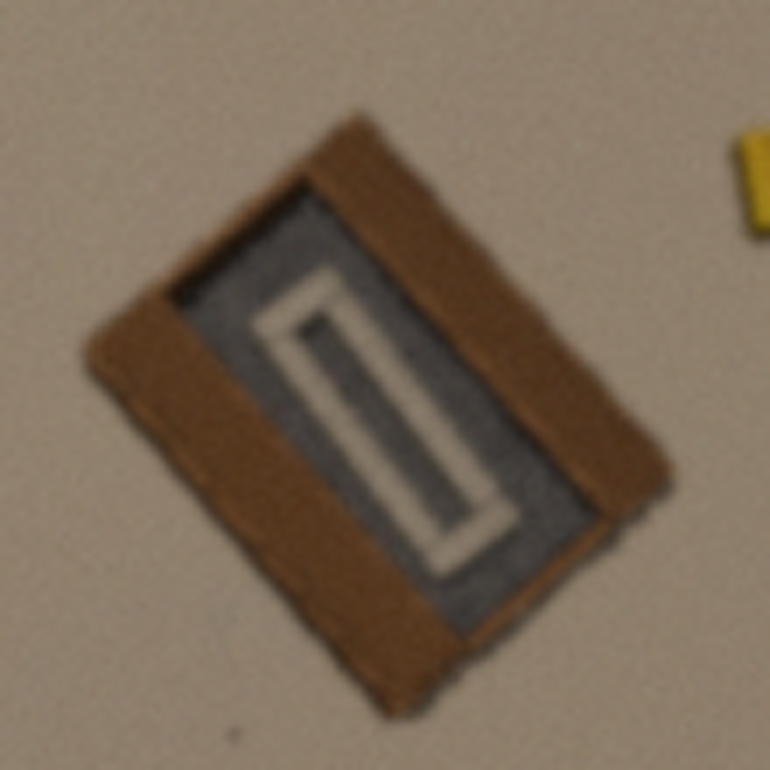

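View pics/t0_c225_95.png

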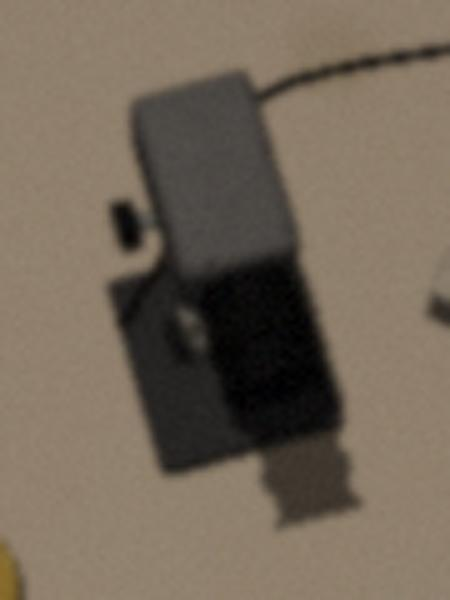

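View pics/t0_c300_125.png

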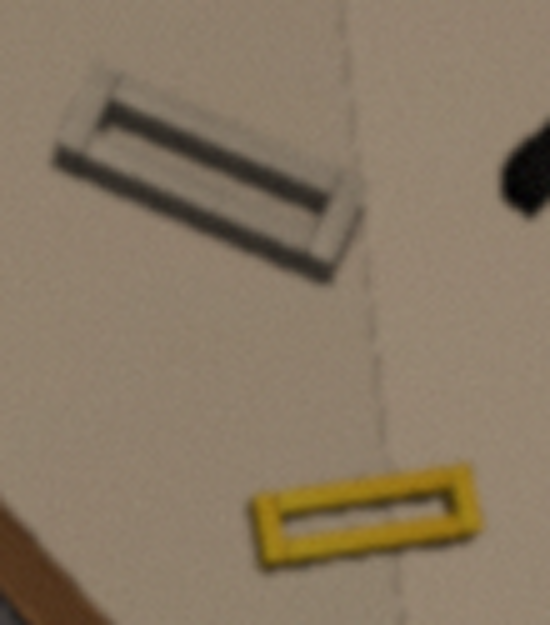

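```bash
python3 - <<'E'
from h import *
from scipy.optimize import least_squares
crop("s0",195,140,80,110,7)
crop("s0",255,225,110,80,7)
f=load("t0")
def fit(px,loc,x0):
    g=lambda p:(proj(f,np.c_[p[0]+np.cos(p[2])*loc[:,0]-np.sin(p[2])*loc[:,1],p[1]+np.sin(p[2])*loc[:,0]+np.cos(p[2])*loc[:,1],loc[:,2]])-px).ravel()
    r=least_squares(g,x0); return r.x,r.fun.reshape(-1,2)
o=np.array([245,205])
fr=np.array([(330,265),(252,325),(437,578),(520,518)])/7+o
print([ray(f,*p,.044).round(4) for p in fr])
P=[ray(f,*p,.044) for p in fr];print([np.linalg.norm(P[i]-P[i-1]).round(4) for i in range(4)])
# local y forward: first corners are y=+50 ; looking from above image up=+x, left=+y
for a,b in [(fr,np.array([[.016,.05,.044],[-.016,.05,.044],[-.016,-.05,.044],[.016,-.05,.044]]))]:
    x,r=fit(a,b,[.43,.3,.7]);print("frame",x,r.round(2).tolist())
ca=np.array([(358,112),(88,350),(395,712),(670,475)])/7+o
P=[ray(f,*p,.06) for p in ca];print([q.round(4) for q in P],[np.linalg.norm(P[i]-P[i-1]).round(4) for i in range(4)])
x,r=fit(ca,np.array([[.074,-.057,.061],[.074,.057,.061],[-.074,.057,.061],[-.074,-.057,.061]]),[.43,.3,.7]);print("carton",x,r.round(2).tolist())
E
```

```text
[array([0.4763, 0.3136, 0.044 ]), array([0.4585, 0.3393, 0.044 ]), array([0.3765, 0.2861, 0.044 ]), array([0.3937, 0.2591, 0.044 ])]
[np.float64(0.099), np.float64(0.0312), np.float64(0.0977), np.float64(0.032)]
frame [ 0.42625825  0.29954734 -0.99099602] [[0.01, -0.26], [-0.49, -0.36], [0.3, 0.38], [0.17, 0.21]]
[array([0.5219, 0.3026, 0.06  ]), array([0.451 , 0.3907, 0.06  ]), array([0.3358, 0.3025, 0.06  ]), array([0.4031, 0.2134, 0.06  ])] [np.float64(0.1486), np.float64(0.1131), np.float64(0.1451), np.float64(0.1116)]
carton [0.42785902 0.30236402 0.65366529] [[0.26, 0.18], [-0.9, -0.44], [-0.01, 0.63], [0.65, -0.41]]
```

View pics/s0_c195_140.png

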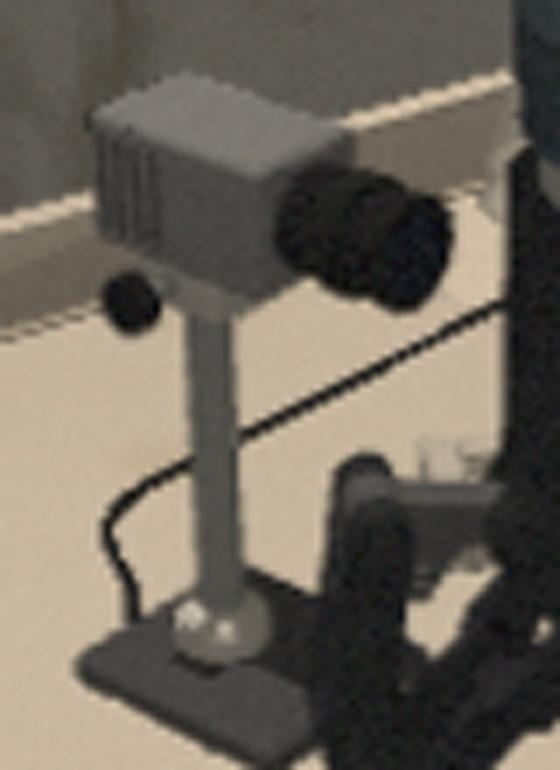

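View pics/s0_c255_225.png

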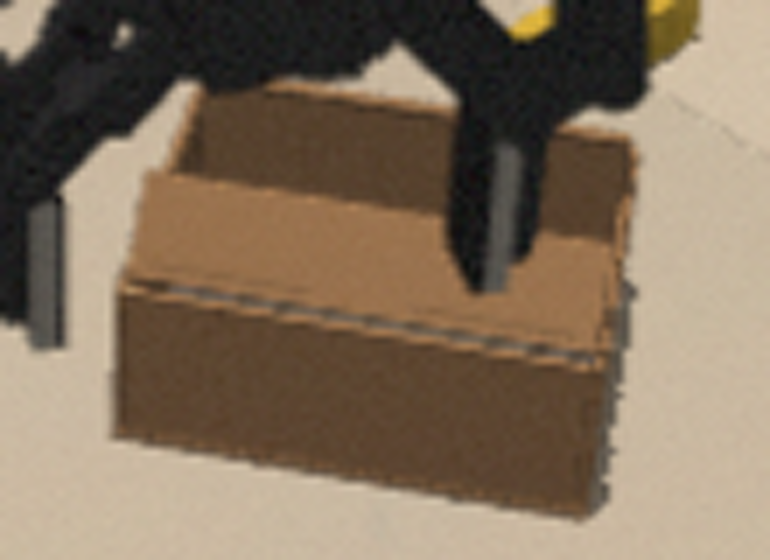

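```bash
python3 - <<'E'
from h import *
from scipy.optimize import least_squares
t=load("t0");s=load("s0")
L=np.array([[.04,.025,.225],[-.04,.025,.225],[-.04,-.025,.225],[.04,-.025,.225]])
tp=np.array([(135,105),(180,278),(297,250),(245,72)])/5+[225,95]
sp=np.array([(90,120),(255,178),(352,130),(185,72)])/7+[195,140]
W=lambda p,l:np.c_[p[0]+np.cos(p[2])*l[:,0]-np.sin(p[2])*l[:,1],p[1]+np.sin(p[2])*l[:,0]+np.cos(p[2])*l[:,1],l[:,2]]
def run(use):
    def g(p):
        r=[]
        if 't' in use:r.append((proj(t,W(p,L))-tp).ravel())
        if 's' in use:r.append((proj(s,W(p,L))-sp).ravel())
        return np.concatenate(r)
    r=least_squares(g,[.66,.36,.25]);print(use,r.x.round(4),r.fun.round(1));return r.x
run('t');run('s');p=run('ts')
# base plate corners z~.01?
for u,v in[(108,285),(165,472)]:
    q=ray(t,u/5+225,v/5+95,.006); d=q[:2]-p[:2];c,sn=np.cos(p[2]),np.sin(p[2]);print("plate local",c*d[0]+sn*d[1],-sn*d[0]+c*d[1])
ln=W(p,np.array([[-.07,0,.2]]));print("lens",ln)
print("lens px scene crop",(proj(s,ln)-[195,140])*7,"top",(proj(t,ln)-[225,95])*5)
a=np.linspace(0,6.28,40)
for x in(-.07,-.04):
    ring=W(p,np.c_[0*a+x,.021*np.cos(a),.2+.021*np.sin(a)])
    for f,n,o,k in((s,"s0",[195,140],7),(t,"t0",[225,95],5)):
        fn=f"pics/{n}_c{o[0]}_{o[1]}.png"; im=cv2.imread(fn)
        cv2.polylines(im,[((proj(f,ring)-o+.5)*k).astype(int)],True,(0,0,255),1)
        cv2.polylines(im,[((proj(f,W(p,L))-o+.5)*k).astype(int)],True,(0,255,0),1)
        for z in (.0,):cv2.polylines(im,[((proj(f,W(p,np.array([[.05,.045,z],[-.05,.045,z],[-.05,-.045,z],[.05,-.045,z]])))-o+.5)*k).astype(int)],True,(255,0,0),1)
        cv2.imwrite(fn,im)
A=cv2.imread("pics/s0_c195_140.png");B=cv2.imread("pics/t0_c225_95.png")
B=cv2.resize(B,(int(450*.75),450));A=cv2.resize(A,(int(560*450/770),450))
cv2.imwrite("pics/cmp1.png",np.hstack([A,B]))
E
```

```text
t [0.6723 0.3551 0.2112] [-1.7 -1.3 -0.4  1.4  1.2  0.7  0.9 -0.9]
s [0.6664 0.3583 0.2245] [-1.5 -0.8  0.1  0.5  1.3  0.4  0.1 -0.4]
ts [0.6715 0.3553 0.2156] [-1.9 -0.9 -0.4  1.8  1.1  1.   0.7 -0.5 -1.5 -1.9 -0.2 -0.6  1.  -0.6
  0.2 -1.4]
plate local 0.045164933518814954 0.0438333186719983
plate local -0.051061901933922516 0.0412557354663375
lens [[0.60312455 0.34035382 0.2       ]]
lens px scene crop [[377.29300176 245.85403281]] top [[260.84939532 362.09513389]]
```

View pics/cmp1.png

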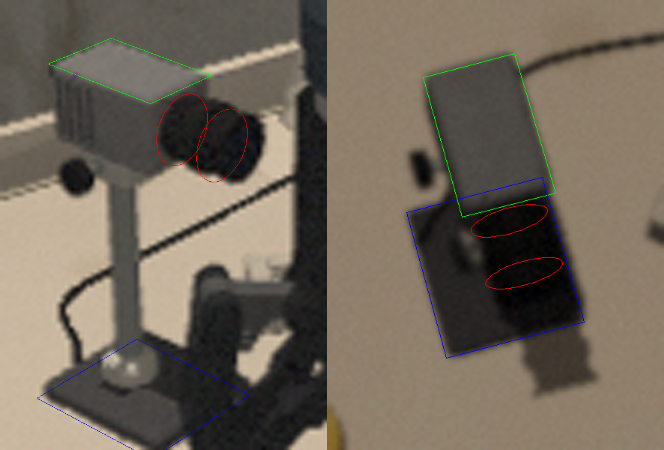

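```bash
python3 - <<'E'
from h import *
t=load("t0");s=load("s0")
tp=np.array([(135,105),(180,278),(297,250),(245,72)])/5+[225,95]
sp=np.array([(90,120),(255,178),(352,130),(185,72)])/7+[195,140]
for f,p in((t,tp),(s,sp)):
    P=np.array([ray(f,*q,.225) for q in p]);print(P.round(4)[:,:2].tolist(),[np.linalg.norm(P[i]-P[i-1]).round(4) for i in range(4)],P.mean(0))
print(ray(s,418/7+195,248/7+140,.2))
print("R",t["R"].round(3))
im=cv2.imread("pics/t0.png")[100:215,235:305]
im=np.clip((im.astype(float))*3,0,255).astype(np.uint8)
im=cv2.resize(im,None,fx=5,fy=5,interpolation=cv2.INTER_CUBIC)
a=cv2.imread("pics/s0.png")[150:250,200:275]
a=np.clip((a.astype(float))*2.5,0,255).astype(np.uint8)
a=cv2.resize(a,None,fx=5.75,fy=5.75,interpolation=cv2.INTER_CUBIC)
cv2.imwrite("pics/cmp2.png",np.hstack([im,a]))
E
```

```text
[[0.7032, 0.3847], [0.6308, 0.3703], [0.6399, 0.3244], [0.7149, 0.3409]] [np.float64(0.0454), np.float64(0.0738), np.float64(0.0467), np.float64(0.0767)] [0.67218159 0.35506244 0.225     ]
[[0.6937, 0.3912], [0.6243, 0.3725], [0.6363, 0.3263], [0.7091, 0.3444]] [np.float64(0.0493), np.float64(0.0719), np.float64(0.0478), np.float64(0.075)] [0.66584581 0.35862157 0.225     ]
[0.59406767 0.33070269 0.2       ]
R [[-0.052 -0.999  0.003]
 [-0.975  0.05  -0.218]
 [ 0.218 -0.014 -0.976]]
```

View pics/cmp2.png

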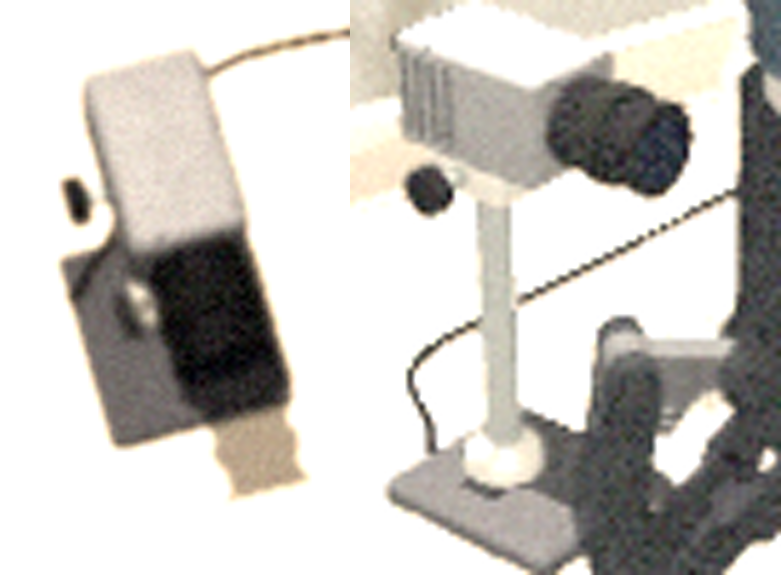

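```bash
python3 - <<'E'
from h import *
def en(tag,x,y,w,h,k,g):
    im=cv2.imread(f"pics/{tag}.png")[y:y+h,x:x+w].astype(float)/255
    im=(np.clip(im**g*1.2,0,1)*255).astype(np.uint8)
    im=cv2.resize(im,None,fx=k,fy=k,interpolation=cv2.INTER_CUBIC)
    for i in range(0,w,5):cv2.line(im,(i*k,0),(i*k,6 if i%10 else 14),(0,0,255),1)
    for i in range(0,h,5):cv2.line(im,(0,i*k),(6 if i%10 else 14,i*k),(0,0,255),1)
    return im
a=en("t0",255,140,40,45,10,.4);b=en("s0",230,155,40,45,10,.4)
cv2.imwrite("pics/cmp3.png",np.hstack([a,b]))
E
```

```text
(no output)
```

View pics/cmp3.png

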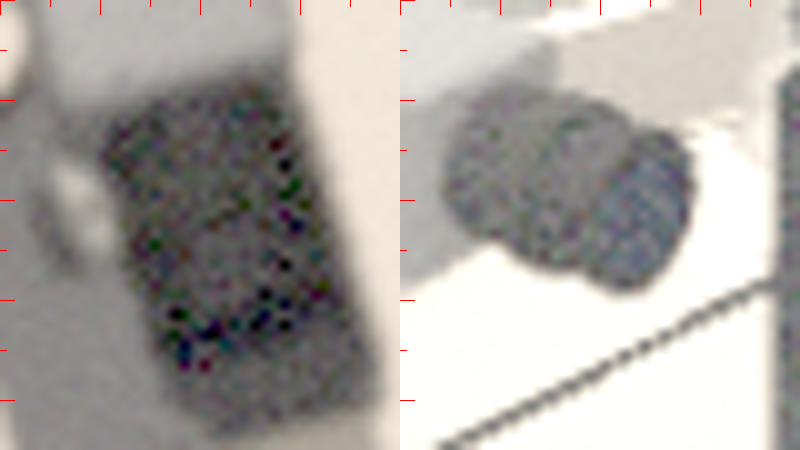

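```bash
python3 - <<'E'
from h import *
t=load("t0");s=load("s0")
print(ray(s,254.3,176.3,.2),ray(t,280,171.5,.2))
W=lambda p,l:np.c_[p[0]+np.cos(p[2])*l[:,0]-np.sin(p[2])*l[:,1],p[1]+np.sin(p[2])*l[:,0]+np.cos(p[2])*l[:,1],l[:,2]]
a=np.linspace(0,6.28,60);im=cv2.imread("pics/cmp3.png")
p=(.594,.336,.225)
for f,o,dx in((t,[255,140],0),(s,[230,155],400)):
  for x,c in((0,(0,0,255)),(.03,(0,255,0)),(.04,(255,0,0))):
    ring=W(p,np.c_[0*a+x,.0213*np.cos(a),.2+.0213*np.sin(a)])
    cv2.polylines(im,[((proj(f,ring)-o+.5)*10+[dx,0]).astype(int)],True,c,1)
cv2.imwrite("pics/cmp4.png",im)
E
```

```text
[0.59108698 0.33406403 0.2       ] [0.59446305 0.33522589 0.2       ]
```

View pics/cmp4.png

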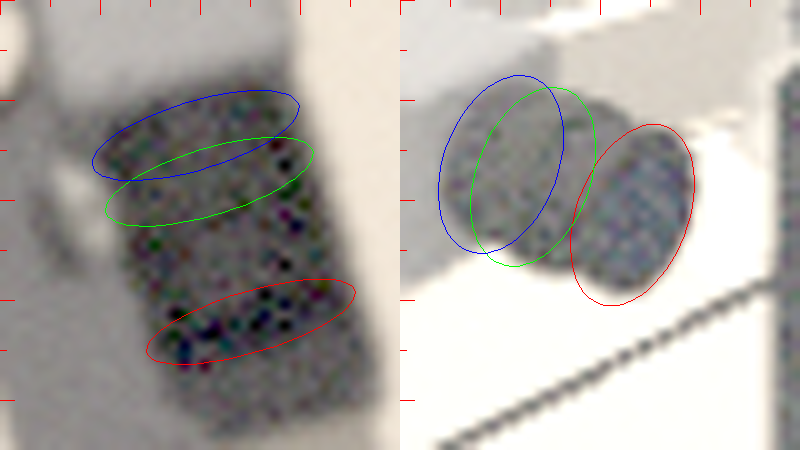

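```bash
cat >> h.py <<'E'
from scipy.spatial.transform import Rotation as Ro
def rot(q): return Ro.from_quat(q,scalar_first=True)
def delta(tgt,yaw_y=None,tilt=True):
    """tool-frame shares: shift first in current tool axes, and rotvec to vertical w/ tool y axis at world angle yaw_y"""
    s=env.get_state();R=rot(s["tcp_rot"]);d=R.inv().apply(np.array(tgt)-s["eef_pos"])
    print("t",round(s["time"],2),"pos",s["eef_pos"].round(4),"tooly",np.degrees(np.arctan2(*R.as_matrix()[:2,1][::-1])).round(2),"tilt",R.as_matrix()[:2,2].round(4),"F",s["ft_force"].round(2),"w",round(s["width"],4),"q",s["joint_pos"].round(2))
    print("shift share",(d/.5).round(4))
    if yaw_y is not None:
        best=None
        for k in(0,np.pi):
            y=np.array([np.cos(yaw_y+k),np.sin(yaw_y+k),0]);z=np.array([0,0,-1.])
            T=Ro.from_matrix(np.c_[np.cross(y,z),y,z]);rv=(R.inv()*T).as_rotvec()/(np.pi/2);print("rot share",rv.round(4))
E
python3 - <<'E'
from h import *
c=np.array([.4279,.3024]);
delta([*c,.15],.654+np.pi/2)
E
```

```text
t 0.1 pos [0.2553 0.5145 0.2029] tooly 63.6 tilt [-0.001  -0.0016] F [-0.8   0.15  0.23] w 0.0854 q [ 1.    0.38  0.08  1.27 -0.    1.46]
shift share [-0.4978 -0.2262  0.1062]
rot share [-0.001  -0.0008 -0.7097]
rot share [-9.0000e-04  1.1000e-03  1.2903e+00]
```

>>> send_rows:
  series:
    - {"x": -0.071,"y": -0.0323,"z": 0.0152,"fingers": 0}
    - {"x": -0.071,"y": -0.0323,"z": 0.0152,"fingers": 0}
    - {"x": -0.071,"y": -0.0323,"z": 0.0152,"fingers": 0}
    - {"x": -0.071,"y": -0.0323,"z": 0.0152,"fingers": 0}
    - {"x": -0.071,"y": -0.0323,"z": 0.0152,"fingers": 0}
    - {"x": -0.071,"y": -0.0323,"z": 0.0152,"fingers": 0}
    - {"x": -0.071,"y": -0.0323,"z": 0.0152,"fingers": 0}
    - {"rz": -0.1,"fingers": 0}
    - {"rz": -0.1,"fingers": 0}
    - {"rz": -0.1,"fingers": 0}
    - {"rz": -0.1,"fingers": 0}
    - {"rz": -0.1,"fingers": 0}
    - {"rz": -0.1,"fingers": 0}
    - {"rz": -0.11,"fingers": 0}
    - {"fingers": 0}
    - {"fingers": 0}
  force: 40

```text
schema error: expected keys x, y, z, rx, ry, rz, fingers
```

```bash
python3 - <<'E'
from h import *
c=np.array([.4279,.3024]);
delta([*c,.075],.654+np.pi/2)
snap("scene","s1");snap("top","t1")
a=cv2.resize(cv2.imread("pics/s1.png")[150:310,220:400],None,fx=4.3,fy=3.7)
cv2.imwrite("pics/s1v.png",a)
E
```

```text
t 0.1 pos [0.2553 0.5145 0.2029] tooly 63.6 tilt [-0.001  -0.0016] F [-0.8   0.15  0.23] w 0.0854 q [ 1.    0.38  0.08  1.27 -0.    1.46]
shift share [-0.4978 -0.226   0.2562]
rot share [-0.001  -0.0008 -0.7097]
rot share [-9.0000e-04  1.1000e-03  1.2903e+00]
```

View pics/s1v.png

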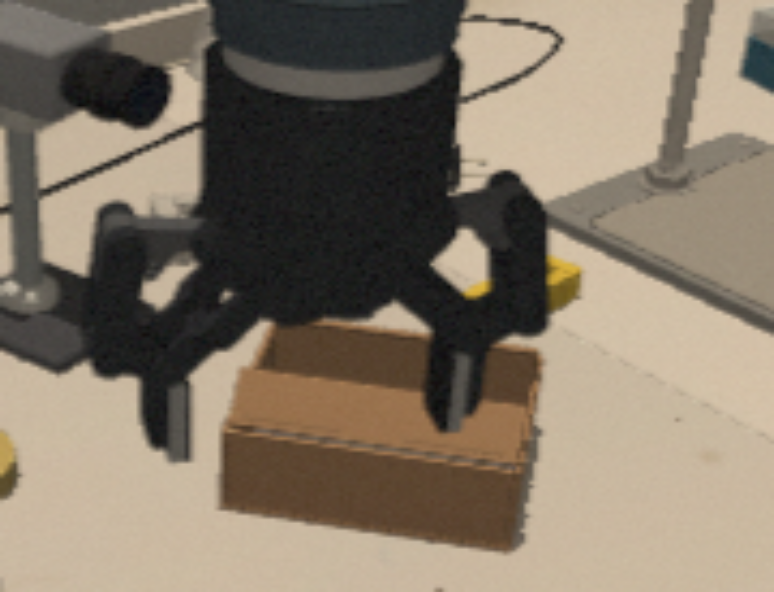

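View pics/t1.png

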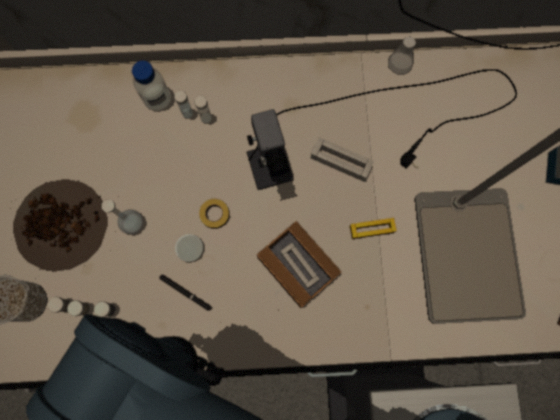

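The move was refused because a row must carry every key, so the pictures show the unchanged start. I'm resending it in full.

>>> send_rows:
  series:
    - {"x": -0.071,"y": -0.0323,"z": 0.0152,"rx": 0,"ry": 0,"rz": 0,"fingers": 0}
    - {"x": -0.071,"y": -0.0323,"z": 0.0152,"rx": 0,"ry": 0,"rz": 0,"fingers": 0}
    - {"x": -0.071,"y": -0.0323,"z": 0.0152,"rx": 0,"ry": 0,"rz": 0,"fingers": 0}
    - {"x": -0.071,"y": -0.0323,"z": 0.0152,"rx": 0,"ry": 0,"rz": 0,"fingers": 0}
    - {"x": -0.071,"y": -0.0323,"z": 0.0152,"rx": 0,"ry": 0,"rz": 0,"fingers": 0}
    - {"x": -0.071,"y": -0.0323,"z": 0.0152,"rx": 0,"ry": 0,"rz": 0,"fingers": 0}
    - {"x": -0.071,"y": -0.0323,"z": 0.0152,"rx": 0,"ry": 0,"rz": 0,"fingers": 0}
    - {"x": 0,"y": 0,"z": 0,"rx": 0,"ry": 0,"rz": -0.1,"fingers": 0}
    - {"x": 0,"y": 0,"z": 0,"rx": 0,"ry": 0,"rz": -0.1,"fingers": 0}
    - {"x": 0,"y": 0,"z": 0,"rx": 0,"ry": 0,"rz": -0.1,"fingers": 0}
    - {"x": 0,"y": 0,"z": 0,"rx": 0,"ry": 0,"rz": -0.1,"fingers": 0}
    - {"x": 0,"y": 0,"z": 0,"rx": 0,"ry": 0,"rz": -0.1,"fingers": 0}
    - {"x": 0,"y": 0,"z": 0,"rx": 0,"ry": 0,"rz": -0.1,"fingers": 0}
    - {"x": 0,"y": 0,"z": 0,"rx": 0,"ry": 0,"rz": -0.11,"fingers": 0}
    - {"x": 0,"y": 0,"z": 0,"rx": 0,"ry": 0,"rz": 0,"fingers": 0}
    - {"x": 0,"y": 0,"z": 0,"rx": 0,"ry": 0,"rz": 0,"fingers": 0}
  force: 40

```text
time: 2.2
eef_pos: [0.4279, 0.3033, 0.1505]
tcp_rot: [-0.0, -0.32, 0.947, 0.0]
ft_force: [0.6, -0.2, -0.0]
width: 0.0
```

```bash
python3 - <<'E'
from h import *
c=np.array([.4279,.3024]);
delta([*c,.075],.654+np.pi/2)
snap("scene","s2");snap("top","t2")
a=cv2.resize(cv2.imread("pics/s2.png")[150:310,220:400],None,fx=4.3,fy=3.7)
cv2.imwrite("pics/s2v.png",a)
E
```

```text
t 2.2 pos [0.4279 0.3033 0.1505] tooly 127.36 tilt [-0.0002 -0.    ] F [ 0.64 -0.15 -0.01] w 0.0 q [ 0.5   0.3  -0.17  1.1   0.   -0.16]
shift share [ 0.0011 -0.0014  0.151 ]
rot share [ 0.0001 -0.0001 -0.0012]
rot share [-2.0000e-04 -1.0000e-04  1.9988e+00]
```

View pics/s2v.png

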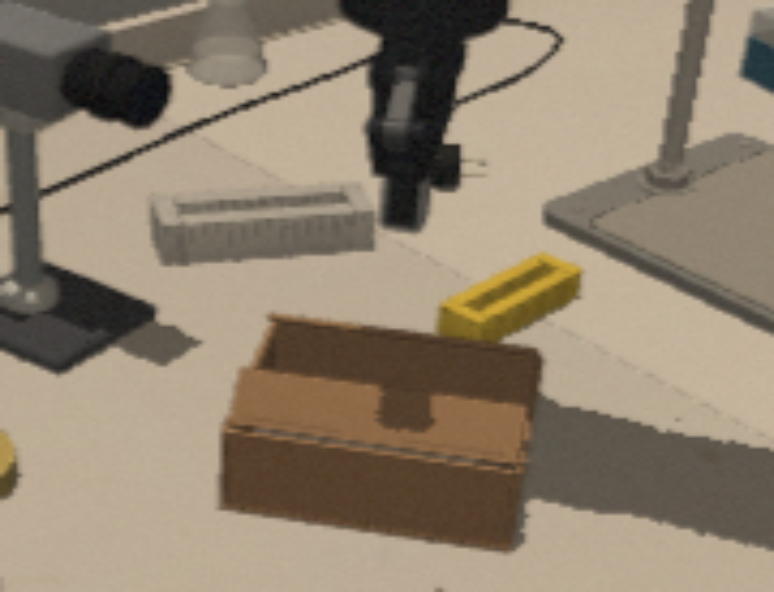

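View pics/t2.png

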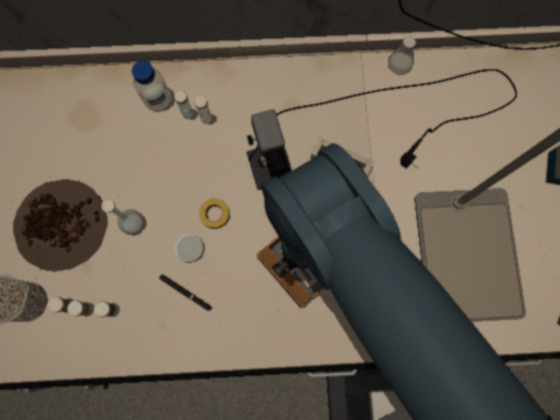

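>>> send_rows:
  series:
    - {"x": 0,"y": 0,"z": 0.05,"rx": 0,"ry": 0,"rz": 0,"fingers": 0}
    - {"x": 0,"y": 0,"z": 0.05,"rx": 0,"ry": 0,"rz": 0,"fingers": 0}
    - {"x": 0,"y": 0,"z": 0.052,"rx": 0,"ry": 0,"rz": 0,"fingers": 0}
    - {"x": 0,"y": 0.018,"z": 0,"rx": 0,"ry": 0,"rz": 0,"fingers": 0}
    - {"x": 0,"y": 0.018,"z": 0,"rx": 0,"ry": 0,"rz": 0,"fingers": 0}
    - {"x": 0,"y": 0.018,"z": 0,"rx": 0,"ry": 0,"rz": 0,"fingers": 0}
    - {"x": 0,"y": 0.018,"z": 0,"rx": 0,"ry": 0,"rz": 0,"fingers": 0}
    - {"x": 0,"y": 0.018,"z": 0,"rx": 0,"ry": 0,"rz": 0,"fingers": 0}
    - {"x": 0,"y": 0.018,"z": 0,"rx": 0,"ry": 0,"rz": 0,"fingers": 0}
    - {"x": 0,"y": 0.018,"z": 0,"rx": 0,"ry": 0,"rz": 0,"fingers": 0}
    - {"x": 0,"y": 0,"z": 0,"rx": 0,"ry": 0,"rz": 0,"fingers": 0}

```text
time: 3.68
eef_pos: [0.3892, 0.3537, 0.0746]
tcp_rot: [-0.0, -0.322, 0.947, -0.0]
ft_force: [0.3, 0.4, 0.6]
width: 0.0
```

```bash
python3 - <<'E'
from h import *
c=np.array([.4279,.3024]);
delta([*c,.075],.654+np.pi/2)
snap("scene","s3")
a=cv2.resize(cv2.imread("pics/s3.png")[150:310,220:400],None,fx=4.3,fy=3.7)
cv2.imwrite("pics/s3v.png",a)
E
```

```text
t 3.67 pos [0.3892 0.3537 0.0746] tooly 127.56 tilt [-0.0001 -0.    ] F [0.27 0.45 0.59] w 0.0 q [ 0.62  0.36 -0.3   0.92  0.   -0.04]
shift share [ 0.0012 -0.1286 -0.0009]
rot share [ 0.     -0.0001  0.0009]
rot share [ 1.0000e-04  0.0000e+00 -1.9991e+00]
```

View pics/s3v.png

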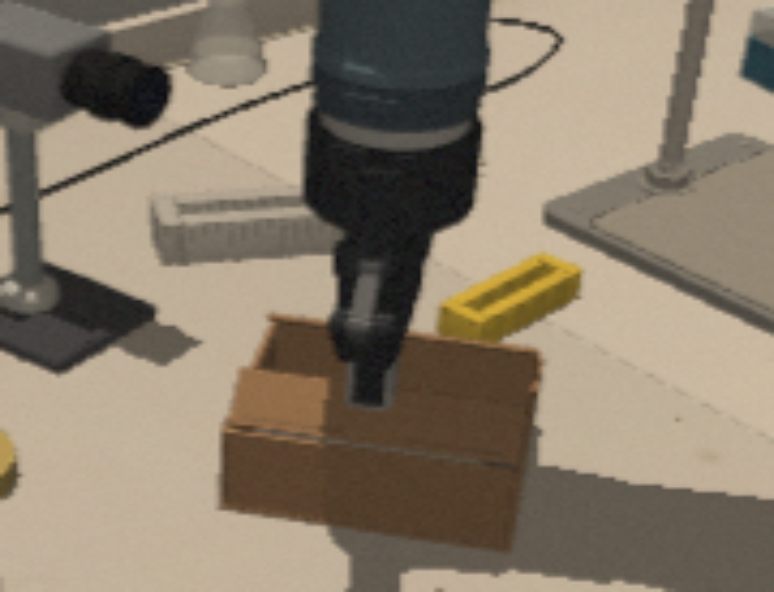

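```bash
cat >> h.py <<'E'
CP=[.4279,.3024,.654]
def W(p,l):
    l=np.atleast_2d(np.array(l,float));return np.c_[p[0]+np.cos(p[2])*l[:,0]-np.sin(p[2])*l[:,1],p[1]+np.sin(p[2])*l[:,0]+np.cos(p[2])*l[:,1],l[:,2]]
def flap(side,a,p=None):
    y=.056-.035*np.cos(a);z=.062+.035*np.sin(a)
    return W(p or CP,[[.072,side*.056,.062],[.072,side*y,z],[-.072,side*y,z],[-.072,side*.056,.062]])
def overlay(tag,out,lines,x,y,w,h,k):
    f=load(tag);im=cv2.resize(cv2.imread(f"pics/{tag}.png")[y:y+h,x:x+w],None,fx=k,fy=k,interpolation=cv2.INTER_CUBIC)
    for L,c in lines:cv2.polylines(im,[((proj(f,L)-[x,y]+.5)*k).astype(int)],True,c,1)
    cv2.imwrite(f"pics/{out}.png",im)
E
python3 - <<'E'
from h import *
box=[W(CP,[[.075,.058,z],[.075,-.058,z],[-.075,-.058,z],[-.075,.058,z]]) for z in(0,.06)]
L=[(b,(255,0,0)) for b in box]+[(flap(1,.5),(0,0,255)),(flap(1,.9),(0,255,0)),(flap(1,2.6),(255,255,0)),(flap(-1,.7),(0,0,255))]
tcp=env.get_state()["eef_pos"]
L3=L+[(np.array([tcp,tcp+[0,0,.03]]),(255,0,255))]
overlay("s2","o2",L,250,200,120,110,6);overlay("s3","o3",L3,250,200,120,110,6)
overlay("t0","ot",L,245,205,110,110,6)
E
```

```text
(no output)
```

View pics/o2.png

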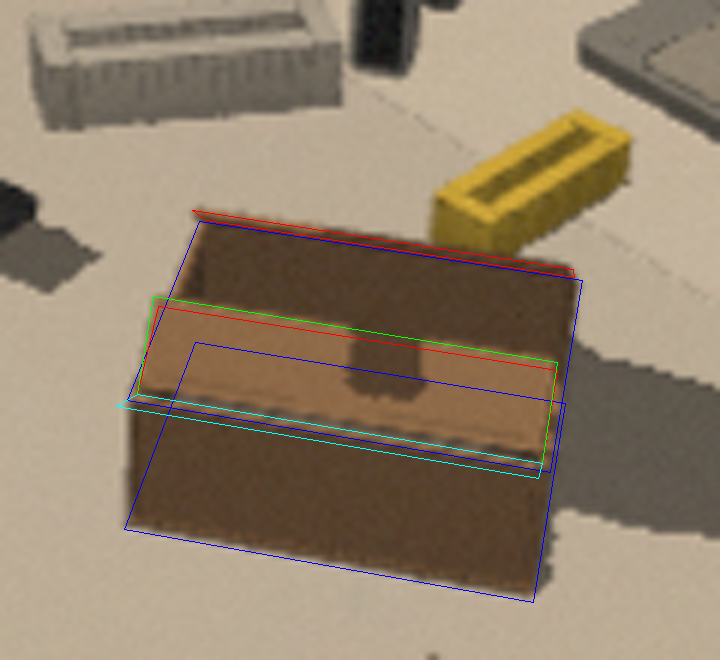

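View pics/o3.png

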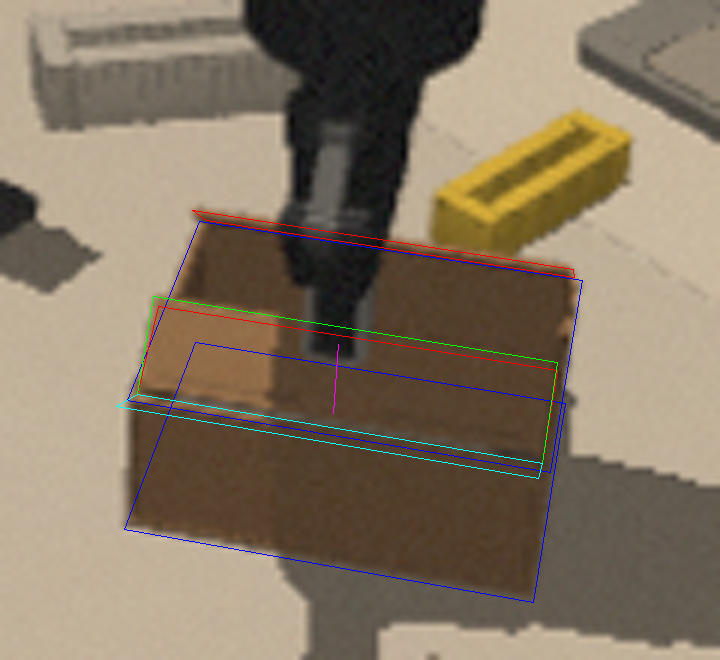

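View pics/ot.png

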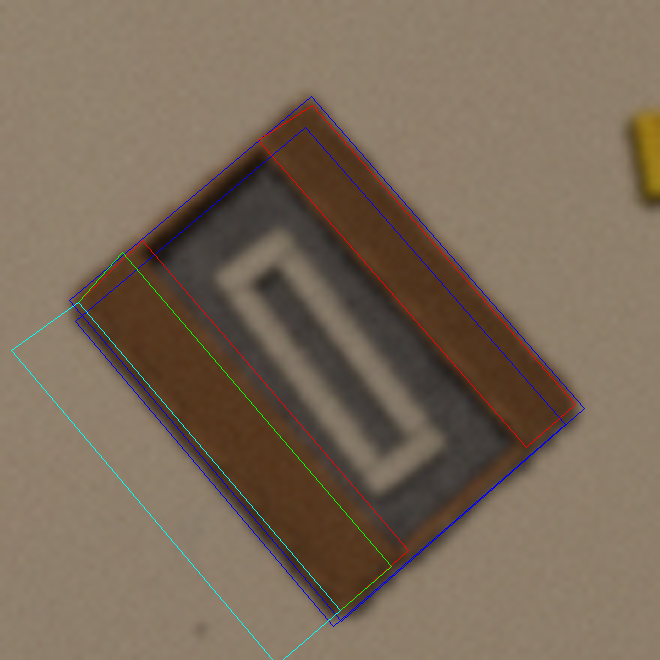

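```bash
python3 - <<'E'
from h import *
print(proj(load("s2"),[.4279,.3033,.1505]))
im=cv2.imread("pics/s2.png")[140:215,280:345];im2=cv2.imread("pics/s3.png")[225:300,270:345]
g=lambda i:(np.clip((i/255.)**.5*1.1,0,1)*255).astype(np.uint8)
cv2.imwrite("pics/g3.png",cv2.resize(np.hstack([g(im),g(im2)]),None,fx=5.5,fy=5.5,interpolation=cv2.INTER_CUBIC))
E
```

```text
[[312.46520862 221.61888534]]
```

View pics/g3.png

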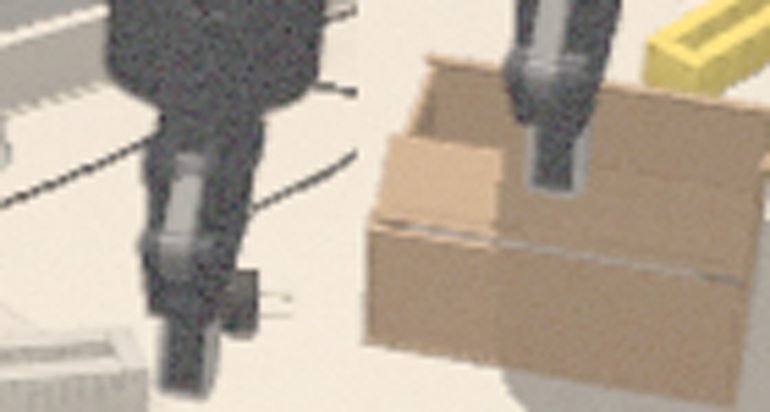

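The shut fingertips show at (306,260), about 9 px above the projected TCP. They passed over the flap about 2 cm high and did not move it. I'll go back to the middle, lower them and look.

>>> send_rows:
  series:
    - {"x": 0,"y": -0.043,"z": 0,"rx": 0,"ry": 0,"rz": 0,"fingers": 0}
    - {"x": 0,"y": -0.043,"z": 0,"rx": 0,"ry": 0,"rz": 0,"fingers": 0}
    - {"x": 0,"y": -0.043,"z": 0,"rx": 0,"ry": 0,"rz": 0,"fingers": 0}
    - {"x": 0,"y": 0,"z": 0.01,"rx": 0,"ry": 0,"rz": 0,"fingers": 0}
    - {"x": 0,"y": 0,"z": 0.01,"rx": 0,"ry": 0,"rz": 0,"fingers": 0}
    - {"x": 0,"y": 0,"z": 0.01,"rx": 0,"ry": 0,"rz": 0,"fingers": 0}
    - {"x": 0,"y": 0,"z": 0,"rx": 0,"ry": 0,"rz": 0,"fingers": 0}

```text
time: 4.6
eef_pos: [0.428, 0.3022, 0.0589]
tcp_rot: [-0.001, -0.322, 0.947, -0.0]
ft_force: [-0.3, 1.2, 0.7]
width: 0.0002
```

```bash
python3 - <<'E'
from h import *
delta([.4279,.3024,.055],.654+np.pi/2)
snap("scene","s4")
tcp=env.get_state()["eef_pos"]
g=lambda i:(np.clip((i/255.)**.5*1.1,0,1)*255).astype(np.uint8)
cv2.imwrite("pics/s4.png",g(cv2.imread("pics/s4.png")))
overlay("s4","o4",[(np.array([tcp,tcp+[0,0,.02]]),(255,0,255)),(flap(1,.9),(0,255,0))],250,200,120,110,6)
E
```

```text
t 4.6 pos [0.428  0.3022 0.0589] tooly 127.55 tilt [-0.0013 -0.0005] F [-0.33  1.19  0.68] w 0.0002 q [ 0.49  0.37 -0.32  0.88  0.   -0.16]
shift share [-0.0001  0.0004  0.0079]
rot share [ 0.0002 -0.0008  0.0009]
rot share [ 1.3000e-03  3.0000e-04 -1.9991e+00]
```

View pics/o4.png

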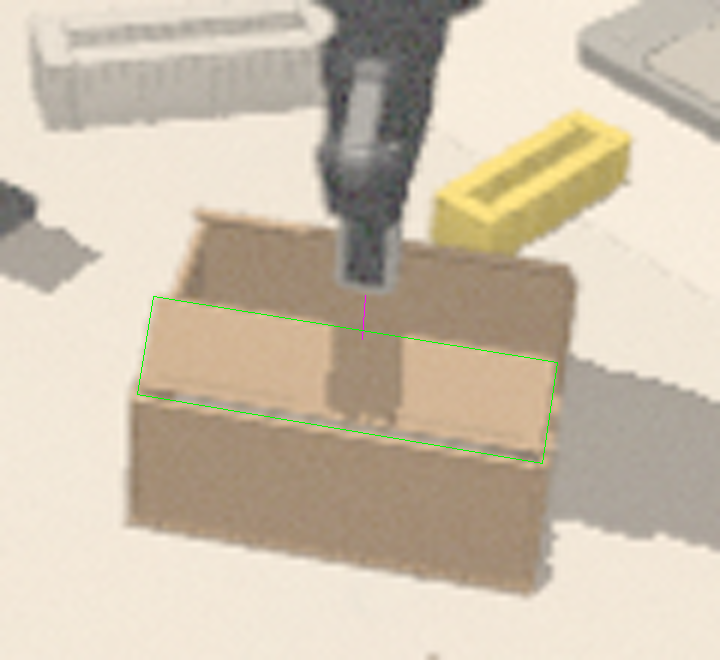

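>>> send_rows:
  series:
    - {"x": 0,"y": 0,"z": 0.013,"rx": 0,"ry": 0,"rz": 0,"fingers": 0}
    - {"x": 0,"y": 0.018,"z": 0,"rx": 0,"ry": 0,"rz": 0,"fingers": 0}
    - {"x": 0,"y": 0.018,"z": 0,"rx": 0,"ry": 0,"rz": 0,"fingers": 0}
    - {"x": 0,"y": 0.018,"z": 0,"rx": 0,"ry": 0,"rz": 0,"fingers": 0}
    - {"x": 0,"y": 0.018,"z": 0,"rx": 0,"ry": 0,"rz": 0,"fingers": 0}
    - {"x": 0,"y": 0,"z": 0,"rx": 0,"ry": 0,"rz": 0,"fingers": 0}

```text
time: 5.4
eef_pos: [0.4117, 0.3258, 0.059]
tcp_rot: [0.004, -0.32, 0.947, -0.007]
ft_force: [-1.9, -25.6, 41.3]
width: -0.0002
```

```bash
python3 - <<'E'
from h import *
delta([.4279,.3024,.055],.654+np.pi/2)
snap("scene","s5")
tcp=env.get_state()["eef_pos"]
g=lambda i:(np.clip((i/255.)**.5*1.1,0,1)*255).astype(np.uint8)
cv2.imwrite("pics/s5.png",g(cv2.imread("pics/s5.png")))
overlay("s5","o5",[(np.array([tcp,tcp+[0,0,.02]]),(255,0,255))],250,200,120,110,6)
E
```

```text
t 5.4 pos [0.4117 0.3258 0.059 ] tooly 127.36 tilt [ 0.0128 -0.0115] F [ -1.94 -25.6   41.3 ] w -0.0002 q [ 0.56  0.37 -0.33  0.87 -0.02 -0.09]
shift share [ 0.0027 -0.0566  0.009 ]
rot share [-0.0108  0.002  -0.0012]
rot share [0.0032 0.0169 1.9987]
```

View pics/o5.png

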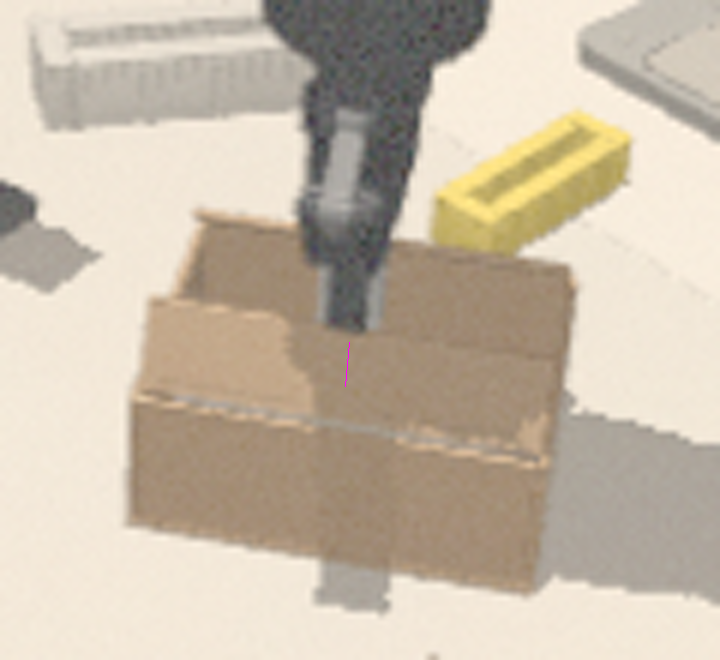

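>>> send_rows:
  series:
    - {"x": 0,"y": -0.02,"z": -0.02,"rx": 0,"ry": 0,"rz": 0,"fingers": 0}
    - {"x": 0,"y": -0.02,"z": -0.05,"rx": 0,"ry": 0,"rz": 0,"fingers": 0}
    - {"x": 0,"y": 0,"z": -0.07,"rx": 0,"ry": 0,"rz": 0,"fingers": 0}
    - {"x": 0,"y": 0,"z": -0.06,"rx": 0,"ry": 0,"rz": 0,"fingers": 0}
    - {"x": 0,"y": 0,"z": 0,"rx": 0,"ry": 0,"rz": 0,"fingers": 0}

```text
time: 6.08
eef_pos: [0.4208, 0.3164, 0.1557]
tcp_rot: [0.003, -0.322, 0.947, 0.001]
ft_force: [-0.6, 1.3, -0.4]
width: -0.0001
```

```bash
python3 - <<'E'
from h import *
delta([.4279,.3024,.055],.654+np.pi/2)
snap("scene","s6");snap("top","t6")
tcp=env.get_state()["eef_pos"];print(proj(load("s6"),tcp),proj(load("t6"),tcp))
g=lambda i:(np.clip((i/255.)**.5*1.1,0,1)*255).astype(np.uint8)
for n in("s6","t6"):cv2.imwrite(f"pics/{n}.png",g(cv2.imread(f"pics/{n}.png")))
L=[(flap(1,.6),(0,0,255)),(flap(1,.9),(0,255,0)),(np.array([tcp,tcp+[0,0,.02]]),(255,0,255))]
overlay("s6","o6",L,250,180,120,130,5)
overlay("t6","o6t",[],220,150,140,160,4)
a=cv2.imread("pics/o6.png");b=cv2.imread("pics/o6t.png");b=cv2.resize(b,None,fx=.9,fy=.9)
h=min(len(a),len(b));cv2.imwrite("pics/o6b.png",np.hstack([a[:h,:],b[:h,:]])[:, :1100])
print(a.shape,b.shape)
E
```

```text
t 6.08 pos [0.4208 0.3164 0.1557] tooly 127.53 tilt [0.0046 0.0032] F [-0.59  1.3  -0.44] w -0.0001 q [ 0.52  0.29 -0.17  1.11  0.   -0.13]
shift share [ 0.007  -0.0308  0.2014]
rot share [-0.0002  0.0036  0.0006]
rot share [-5.6000e-03 -3.0000e-04 -1.9994e+00]
[[311.32362025 224.43027386]] [[294.62252976 262.77243232]]
(650, 600, 3) (576, 504, 3)
```

View pics/o6.png

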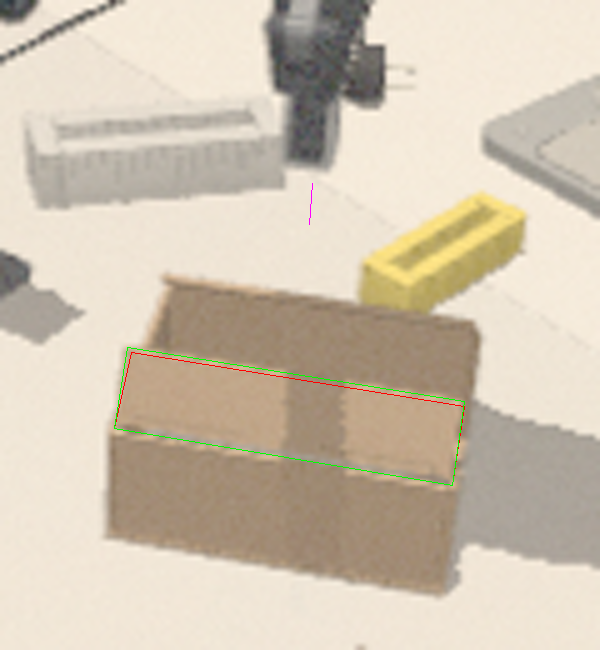

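View pics/o6t.png

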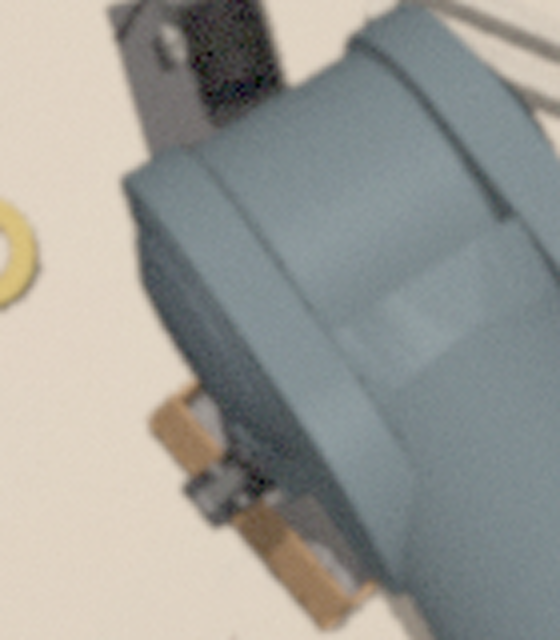

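```bash
python3 - <<'E'
from h import *
f=load("s0");tcp=np.array([.2553,.5145,.2029]);y=np.array([.445,.896,0])
for dz in(0,.013,.02,.03,.04):
    print(dz,proj(f,[tcp+.0455*y+[0,0,dz],tcp-.0455*y+[0,0,dz]]).round(1).tolist())
print(env.grip_point_offset)
# where along horizontal would the tip in s2, s6 be if z exact
for tag,u,v,p in(("s2",314,211.5,[.4279,.3033,.1505]),("s6",313,213,[.4208,.3164,.1557]),("s4",367/6+250,290/6+200,[.428,.3022,.0589]),("s3",335/6+250,360/6+200,[.3892,.3537,.0746])):
    print(tag,[(ray(load(tag),u,v,p[2]+dz)-p).round(4)[:2].tolist() for dz in (0,.013,.02,.027)])
E
```

```text
0 [[260.6, 292.4], [320.0, 284.4]]
0.013 [[260.7, 285.7], [320.6, 277.7]]
0.02 [[260.7, 282.0], [321.0, 274.1]]
0.03 [[260.7, 276.6], [321.5, 268.8]]
0.04 [[260.7, 271.1], [322.1, 263.5]]
0.0187
s2 [[0.0279, -0.0308], [0.0128, -0.0153], [0.0047, -0.007], [-0.0034, 0.0013]]
s6 [[0.0258, -0.0317], [0.0108, -0.0164], [0.0027, -0.0082], [-0.0054, 0.0001]]
s4 [[0.0201, -0.0222], [0.0077, -0.0094], [0.001, -0.0025], [-0.0057, 0.0043]]
s3 [[0.0202, -0.0206], [0.0083, -0.0087], [0.0019, -0.0023], [-0.0045, 0.0041]]
```

The 41 N pointed inward and up. The tip was only a few mm below the flap's edge and jammed on its end face, which points at the hinge. I'll go in about 14 mm lower and sweep again.

>>> send_rows:
  series:
    - {"x": 0.007,"y": -0.031,"z": 0,"rx": 0,"ry": 0.0036,"rz": 0,"fingers": 0}
    - {"x": 0,"y": 0,"z": 0.07,"rx": 0,"ry": 0,"rz": 0,"fingers": 0}
    - {"x": 0,"y": 0,"z": 0.07,"rx": 0,"ry": 0,"rz": 0,"fingers": 0}
    - {"x": 0,"y": 0,"z": 0.04,"rx": 0,"ry": 0,"rz": 0,"fingers": 0}
    - {"x": 0,"y": 0,"z": 0.04,"rx": 0,"ry": 0,"rz": 0,"fingers": 0}
    - {"x": 0,"y": 0,"z": 0,"rx": 0,"ry": 0,"rz": 0,"fingers": 0}
    - {"x": 0,"y": 0.015,"z": 0,"rx": 0,"ry": 0,"rz": 0,"fingers": 0}
    - {"x": 0,"y": 0.015,"z": 0,"rx": 0,"ry": 0,"rz": 0,"fingers": 0}
    - {"x": 0,"y": 0.015,"z": 0,"rx": 0,"ry": 0,"rz": 0,"fingers": 0}

```text
time: 7.3
eef_pos: [0.4118, 0.3187, 0.0438]
tcp_rot: [-0.002, -0.322, 0.947, -0.001]
ft_force: [-0.3, -0.6, 0.3]
width: 0.0002
```

```bash
cat >> h.py <<'E'
def look(tag,x=250,y=180,w=120,h=130,k=5,cam="scene",lines=[]):
    snap(cam,tag);im=cv2.imread(f"pics/{tag}.png");cv2.imwrite(f"pics/{tag}.png",(np.clip((im/255.)**.5*1.1,0,1)*255).astype(np.uint8))
    overlay(tag,"v"+tag,lines,x,y,w,h,k)
E
python3 - <<'E'
from h import *
delta([.4279,.3024,.047],.654+np.pi/2)
look("s7")
E
```

```text
t 7.3 pos [0.4118 0.3187 0.0438] tooly 127.52 tilt [-0.0033 -0.0026] F [-0.32 -0.59  0.25] w 0.0002 q [ 0.54  0.38 -0.35  0.84 -0.   -0.12]
shift share [-0.0057 -0.0455 -0.0063]
rot share [-0.0001 -0.0027  0.0005]
rot share [ 4.2000e-03 -1.0000e-04 -1.9994e+00]
```

View pics/vs7.png

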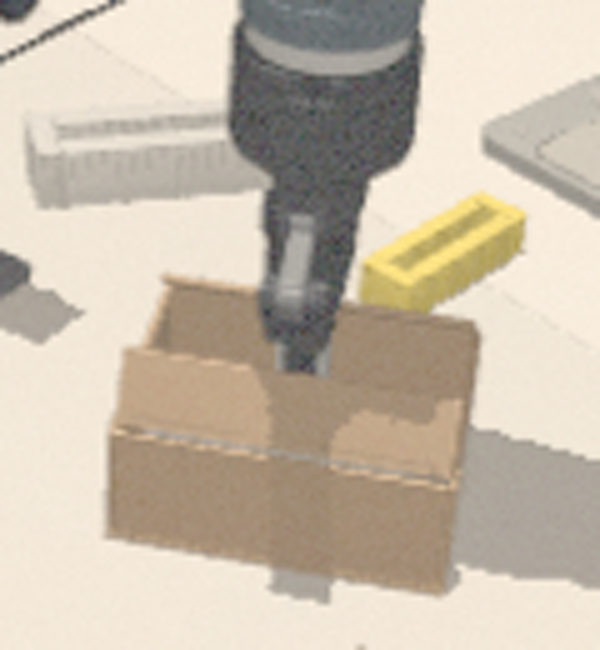

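>>> send_rows:
  series:
    - {"x": 0,"y": 0.015,"z": 0,"rx": 0,"ry": 0,"rz": 0,"fingers": 0}
    - {"x": 0,"y": 0.015,"z": -0.007,"rx": 0,"ry": 0,"rz": 0,"fingers": 0}
    - {"x": 0,"y": 0.015,"z": -0.007,"rx": 0,"ry": 0,"rz": 0,"fingers": 0}
    - {"x": 0,"y": 0,"z": 0,"rx": 0,"ry": 0,"rz": 0,"fingers": 0}

```text
time: 7.85
eef_pos: [0.3977, 0.3365, 0.0505]
tcp_rot: [-0.002, -0.322, 0.947, -0.001]
ft_force: [-0.1, 0.5, 0.5]
width: 0.0005
```

```bash
python3 - <<'E'
from h import *
delta([.4279,.3024,.047],.654+np.pi/2)
look("s8")
E
```

```text
t 7.85 pos [0.3977 0.3365 0.0505] tooly 127.56 tilt [-0.0043 -0.0027] F [-0.13  0.46  0.48] w 0.0005 q [ 0.58  0.37 -0.34  0.86  0.   -0.08]
shift share [-0.0064 -0.0909  0.0069]
rot share [ 0.0003 -0.0032  0.001 ]
rot share [ 5.000e-03  5.000e-04 -1.999e+00]
```

View pics/vs8.png

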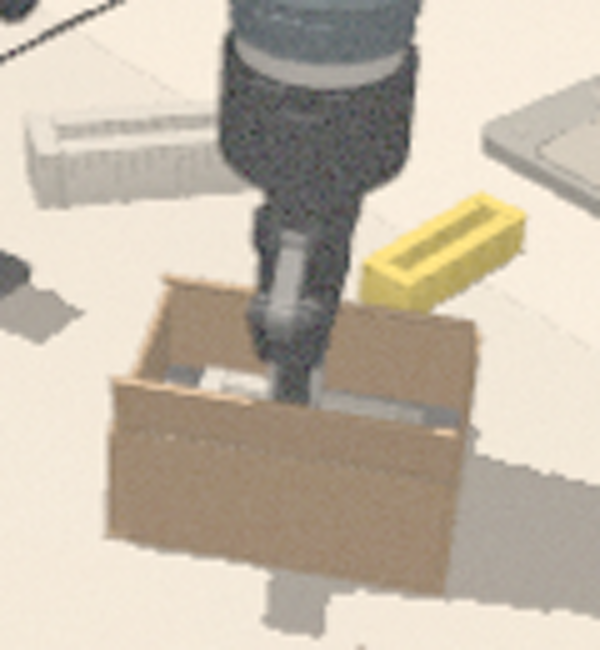

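>>> send_rows:
  series:
    - {"x": 0,"y": 0.015,"z": -0.004,"rx": 0,"ry": 0,"rz": 0,"fingers": 0}
    - {"x": 0,"y": 0.015,"z": -0.004,"rx": 0,"ry": 0,"rz": 0,"fingers": 0}
    - {"x": 0,"y": 0.014,"z": 0,"rx": 0,"ry": 0,"rz": 0,"fingers": 0}
    - {"x": 0,"y": 0,"z": 0,"rx": 0,"ry": 0,"rz": 0,"fingers": 0}

```text
time: 8.4
eef_pos: [0.3842, 0.3539, 0.0542]
tcp_rot: [-0.003, -0.322, 0.947, -0.001]
ft_force: [-0.2, -0.9, 0.4]
width: 0.0002
```

```bash
python3 - <<'E'
from h import *
delta([.4279,.3024,.047],.654+np.pi/2)
look("s9",lines=[(flap(1,2.4),(0,0,255)),(flap(1,2.7),(0,255,0))])
E
```

```text
t 8.4 pos [0.3842 0.3539 0.0542] tooly 127.56 tilt [-0.0047 -0.0028] F [-0.17 -0.87  0.39] w 0.0002 q [ 0.62  0.37 -0.33  0.87  0.   -0.03]
shift share [-0.0066 -0.135   0.0142]
rot share [ 0.0004 -0.0034  0.001 ]
rot share [ 5.400e-03  6.000e-04 -1.999e+00]
```

View pics/vs9.png

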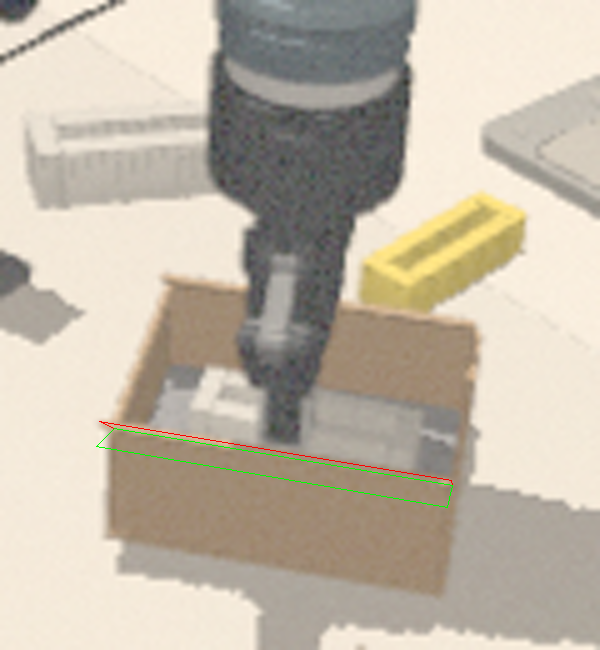

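>>> send_rows:
  series:
    - {"x": 0,"y": 0.015,"z": 0.004,"rx": 0,"ry": 0,"rz": 0,"fingers": 0}
    - {"x": 0,"y": 0.015,"z": 0.004,"rx": 0,"ry": 0,"rz": 0,"fingers": 0}
    - {"x": 0,"y": 0.008,"z": 0,"rx": 0,"ry": 0,"rz": 0,"fingers": 0}
    - {"x": 0,"y": 0,"z": 0,"rx": 0,"ry": 0,"rz": 0,"fingers": 0}

```text
time: 8.95
eef_pos: [0.3726, 0.3686, 0.05]
tcp_rot: [-0.003, -0.322, 0.947, -0.001]
ft_force: [1.0, 0.0, 0.1]
width: 0.0
```

```bash
python3 - <<'E'
from h import *
delta([.4279,.3024,.047],.654+np.pi/2)
look("s10",lines=[(flap(1,2.4),(0,0,255)),(flap(1,2.7),(0,255,0))])
E
```

```text
t 8.95 pos [0.3726 0.3686 0.05  ] tooly 127.54 tilt [-0.0048 -0.0034] F [0.96 0.02 0.15] w 0.0 q [ 0.66  0.38 -0.33  0.86  0.    0.  ]
shift share [-0.0071 -0.1723  0.0059]
rot share [ 0.0001 -0.0038  0.0008]
rot share [ 5.9000e-03  2.0000e-04 -1.9992e+00]
```

View pics/vs10.png

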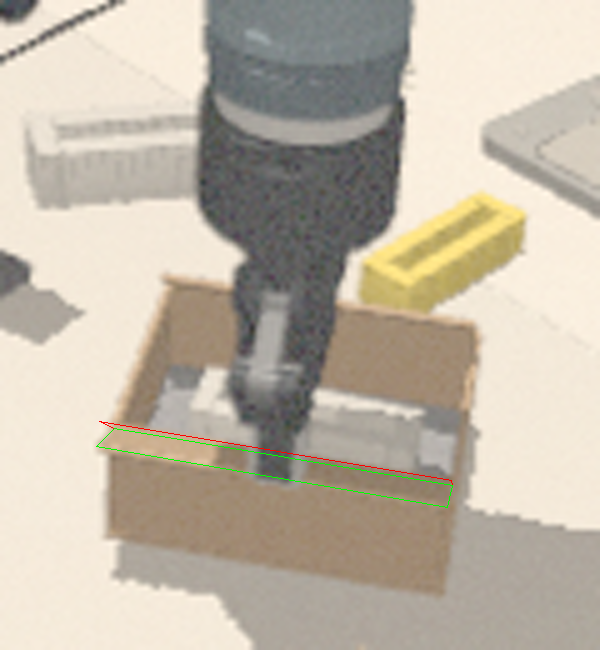

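>>> send_rows:
  series:
    - {"x": -0.003,"y": -0.043,"z": 0,"rx": 0,"ry": -0.004,"rz": 0,"fingers": 0}
    - {"x": -0.003,"y": -0.043,"z": 0,"rx": 0,"ry": 0,"rz": 0,"fingers": 0}
    - {"x": 0,"y": -0.043,"z": 0,"rx": 0,"ry": 0,"rz": 0,"fingers": 0}
    - {"x": 0,"y": -0.043,"z": 0,"rx": 0,"ry": 0,"rz": 0,"fingers": 0}
    - {"x": 0,"y": 0,"z": 0.009,"rx": 0,"ry": 0,"rz": 0,"fingers": 0}
    - {"x": 0,"y": 0,"z": 0,"rx": 0,"ry": 0,"rz": 0,"fingers": 0}
    - {"x": 0,"y": -0.015,"z": 0,"rx": 0,"ry": 0,"rz": 0,"fingers": 0}
    - {"x": 0,"y": -0.015,"z": 0,"rx": 0,"ry": 0,"rz": 0,"fingers": 0}
    - {"x": 0,"y": -0.015,"z": 0,"rx": 0,"ry": 0,"rz": 0,"fingers": 0}
    - {"x": 0,"y": -0.015,"z": 0,"rx": 0,"ry": 0,"rz": 0,"fingers": 0}
    - {"x": 0,"y": -0.015,"z": -0.007,"rx": 0,"ry": 0,"rz": 0,"fingers": 0}
    - {"x": 0,"y": -0.015,"z": -0.007,"rx": 0,"ry": 0,"rz": 0,"fingers": 0}
    - {"x": 0,"y": 0,"z": 0,"rx": 0,"ry": 0,"rz": 0,"fingers": 0}

```text
time: 10.62
eef_pos: [0.4562, 0.2666, 0.0538]
tcp_rot: [0.002, -0.322, 0.947, 0.0]
ft_force: [-0.3, -0.2, 0.3]
width: 0.0
```

```bash
python3 - <<'E'
from h import *
delta([.4279,.3024,.047],.654+np.pi/2)
look("s11",lines=[(flap(-1,1.8),(0,0,255)),(flap(1,2.7),(0,255,0))])
E
```

```text
t 10.62 pos [0.4562 0.2666 0.0538] tooly 127.51 tilt [0.003  0.0017] F [-0.26 -0.19  0.25] w 0.0 q [ 0.41  0.38 -0.33  0.86  0.   -0.25]
shift share [0.0014 0.0912 0.0136]
rot share [-0.0003  0.0022  0.0005]
rot share [-3.4000e-03 -5.0000e-04 -1.9995e+00]
```

View pics/vs11.png

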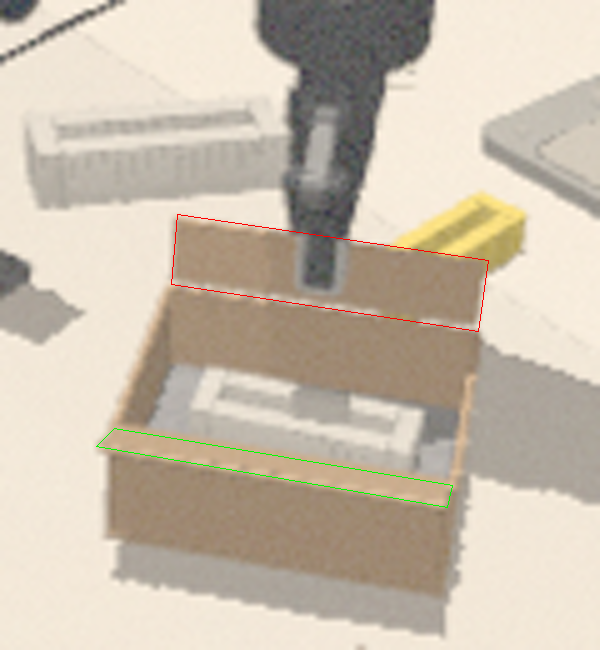

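>>> send_rows:
  series:
    - {"x": 0,"y": -0.015,"z": 0,"rx": 0,"ry": 0.002,"rz": 0,"fingers": 0}
    - {"x": 0,"y": -0.015,"z": 0,"rx": 0,"ry": 0,"rz": 0,"fingers": 0}
    - {"x": 0,"y": -0.015,"z": 0.003,"rx": 0,"ry": 0,"rz": 0,"fingers": 0}
    - {"x": 0,"y": -0.015,"z": 0.003,"rx": 0,"ry": 0,"rz": 0,"fingers": 0}
    - {"x": 0,"y": -0.015,"z": 0,"rx": 0,"ry": 0,"rz": 0,"fingers": 0}
    - {"x": 0,"y": -0.008,"z": 0,"rx": 0,"ry": 0,"rz": 0,"fingers": 0}
    - {"x": 0,"y": 0,"z": 0,"rx": 0,"ry": 0,"rz": 0,"fingers": 0}

```text
time: 11.55
eef_pos: [0.4808, 0.2329, 0.0497]
tcp_rot: [-0.001, -0.321, 0.947, -0.001]
ft_force: [0.1, 0.4, 1.2]
width: -0.0001
```

```bash
python3 - <<'E'
from h import *
delta([.4263,.2995,.12],.58+np.pi/2)
look("s12",lines=[(flap(-1,2.5),(0,0,255)),(flap(-1,2.75),(0,255,0))])
E
```

```text
t 11.55 pos [0.4808 0.2329 0.0497] tooly 127.46 tilt [-0.0016 -0.0016] F [0.13 0.37 1.18] w -0.0001 q [ 0.33  0.4  -0.31  0.87 -0.   -0.32]
shift share [ 0.0058  0.172  -0.1407]
rot share [-0.0003 -0.0014  0.047 ]
rot share [ 2.200e-03 -4.000e-04 -1.953e+00]
```

View pics/vs12.png

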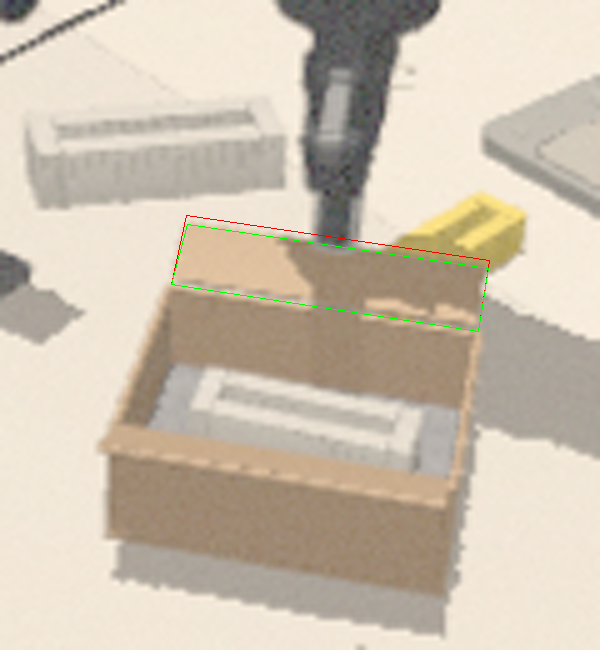

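>>> send_rows:
  series:
    - {"x": 0,"y": 0,"z": -0.07,"rx": 0,"ry": 0,"rz": 0,"fingers": 0}
    - {"x": 0,"y": 0,"z": -0.07,"rx": 0,"ry": 0,"rz": 0,"fingers": 0.2}
    - {"x": 0.0029,"y": 0.057,"z": 0,"rx": 0,"ry": 0,"rz": 0,"fingers": 0.59}
    - {"x": 0.0029,"y": 0.057,"z": 0,"rx": 0,"ry": 0,"rz": 0,"fingers": 0.59}
    - {"x": 0,"y": 0.058,"z": 0,"rx": 0,"ry": 0,"rz": 0,"fingers": 0.59}
    - {"x": 0,"y": 0,"z": 0,"rx": 0,"ry": -0.0014,"rz": 0.047,"fingers": 0.59}
    - {"x": 0,"y": 0,"z": 0,"rx": 0,"ry": 0,"rz": 0,"fingers": 0.59}

```text
time: 12.48
eef_pos: [0.4255, 0.3002, 0.1197]
tcp_rot: [-0.0, -0.287, 0.958, -0.0]
ft_force: [-0.5, 0.1, 0.8]
width: 0.0503
```

```bash
python3 - <<'E'
from h import *
delta([.4263,.2995,.03],.58+np.pi/2)
look("s13")
E
```

```text
t 12.47 pos [0.4255 0.3002 0.1197] tooly 123.38 tilt [-0.0001 -0.0003] F [-0.54  0.12  0.83] w 0.0503 q [ 0.49  0.31 -0.24  1.02 -0.   -0.09]
shift share [-0.0007 -0.002   0.1794]
rot share [-0.0001 -0.0001  0.0016]
rot share [ 2.0000e-04 -2.0000e-04 -1.9984e+00]
```

View pics/vs13.png

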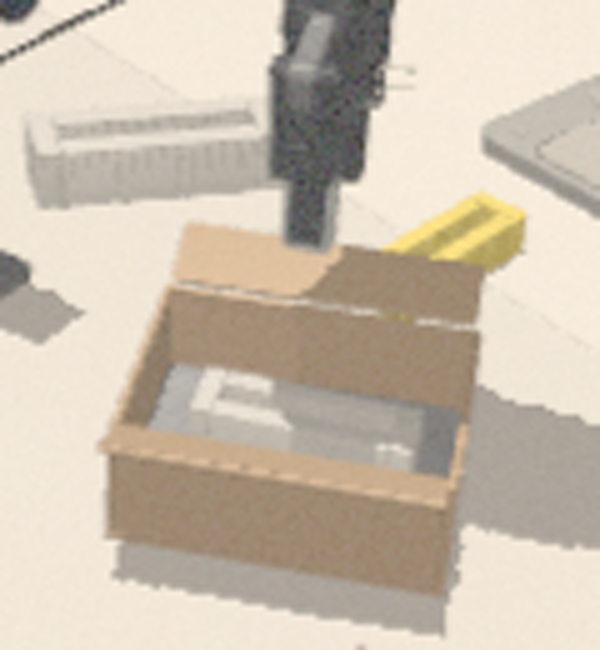

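>>> send_rows:
  series:
    - {"x": 0,"y": -0.002,"z": 0.05,"rx": 0,"ry": 0,"rz": 0,"fingers": 0.59}
    - {"x": 0,"y": 0,"z": 0.05,"rx": 0,"ry": 0,"rz": 0,"fingers": 0.59}
    - {"x": 0,"y": 0,"z": 0.05,"rx": 0,"ry": 0,"rz": 0,"fingers": 0.59}
    - {"x": 0,"y": 0,"z": 0.03,"rx": 0,"ry": 0,"rz": 0,"fingers": 0.59}
    - {"x": 0,"y": 0,"z": 0.01,"rx": 0,"ry": 0,"rz": 0,"fingers": 0.59}
    - {"x": 0,"y": 0,"z": 0,"rx": 0,"ry": 0,"rz": 0,"fingers": 0.59}

```text
time: 13.28
eef_pos: [0.4267, 0.299, 0.0248]
tcp_rot: [0.0, -0.286, 0.958, -0.0]
ft_force: [0.5, 0.2, -0.3]
width: 0.0502
```

```bash
python3 - <<'E'
from h import *
delta([.4263,.2995,.0],.58+np.pi/2)
look("s14",265,210,100,100,7)
E
```

```text
t 13.28 pos [0.4267 0.299  0.0248] tooly 123.27 tilt [ 0.0001 -0.0001] F [ 0.47  0.16 -0.34] w 0.0502 q [ 0.49  0.4  -0.38  0.79 -0.   -0.09]
shift share [0.0001 0.0013 0.0497]
rot share [-0.0001  0.      0.0004]
rot share [-0.0000e+00 -1.0000e-04 -1.9996e+00]
```

View pics/vs14.png

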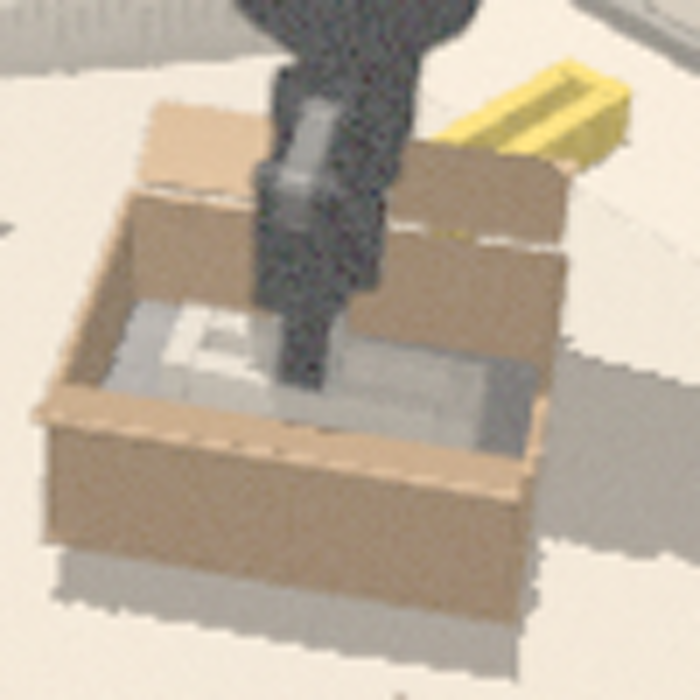

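```bash
python3 - <<'E'
from h import *
f=load("s14")
th=.58;yd=np.array([-np.sin(th),np.cos(th)]);xd=np.array([np.cos(th),np.sin(th)])
for z in(.03,.035,.04,.045,.05,.055):
    p=ray(f,308.1,265.4,z)[:2]-[.4263,.2995];print(z,(p@xd).round(4),(p@yd).round(4))
E
```

```text
0.03 0.0062 -0.0017
0.035 0.005 0.0045
0.04 0.0038 0.0107
0.045 0.0025 0.0169
0.05 0.0013 0.023
0.055 0.0001 0.0292
```

>>> send_rows:
  series:
    - {"x": 0,"y": 0,"z": 0.015,"rx": 0,"ry": 0,"rz": 0,"fingers": 0.59}
    - {"x": 0,"y": 0,"z": 0.015,"rx": 0,"ry": 0,"rz": 0,"fingers": 0.59}
    - {"x": 0,"y": 0,"z": 0.01,"rx": 0,"ry": 0,"rz": 0,"fingers": 0.59}
    - {"x": 0,"y": 0,"z": 0,"rx": 0,"ry": 0,"rz": 0,"fingers": 0.59}

```text
time: 13.82
eef_pos: [0.4258, 0.2986, 0.004]
tcp_rot: [-0.001, -0.286, 0.958, -0.0]
ft_force: [-0.4, 0.3, 0.5]
width: 0.0501
```

```bash
python3 - <<'E'
from h import *
delta([.4263,.2995,.0],.58+np.pi/2)
look("s15",265,210,100,100,7)
E
```

```text
t 13.82 pos [0.4258 0.2986 0.004 ] tooly 123.27 tilt [-0.0013 -0.0008] F [-0.43  0.3   0.47] w 0.0501 q [ 0.49  0.42 -0.41  0.74 -0.   -0.09]
shift share [-0.0017  0.0009  0.008 ]
rot share [ 0.     -0.001   0.0005]
rot share [ 1.5000e-03  0.0000e+00 -1.9995e+00]
```

View pics/vs15.png

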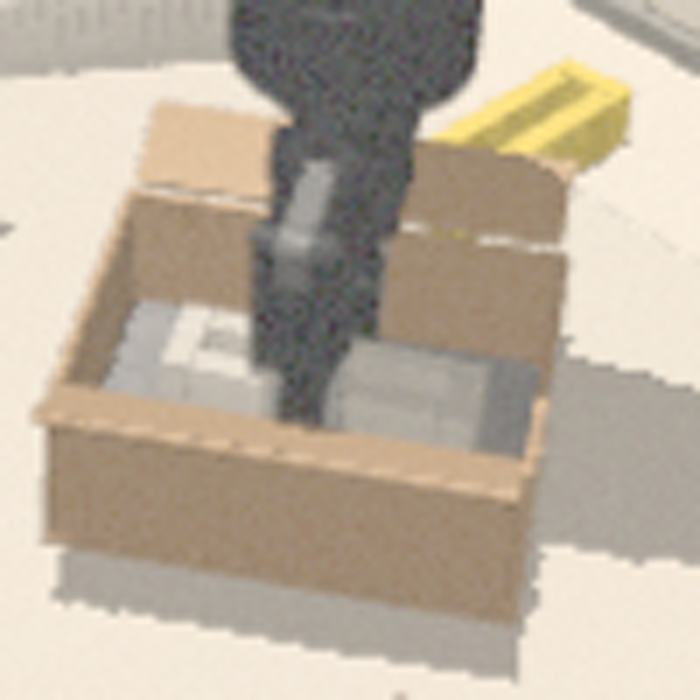

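>>> send_rows:
  series:
    - {"x": 0,"y": 0,"z": 0.012,"rx": 0,"ry": -0.001,"rz": 0,"fingers": 0.59}
    - {"x": 0,"y": 0,"z": 0,"rx": 0,"ry": 0,"rz": 0,"fingers": 0.3}
    - {"x": 0,"y": 0,"z": 0,"rx": 0,"ry": 0,"rz": 0,"fingers": 0.2}
    - {"x": 0,"y": 0,"z": 0,"rx": 0,"ry": 0,"rz": 0,"fingers": 0.2}
    - {"x": 0,"y": 0,"z": 0,"rx": 0,"ry": 0,"rz": 0,"fingers": 0.2}
  force: 60

```text
time: 14.5
eef_pos: [0.4263, 0.2987, -0.0014]
tcp_rot: [0.001, -0.286, 0.958, -0.0]
ft_force: [-0.5, -1.8, 1.3]
width: 0.0309
```

```bash
python3 - <<'E'
from h import *
delta([.4263,.2995,.2],.58+np.pi/2)
E
```

```text
t 14.5 pos [ 0.4263  0.2987 -0.0014] tooly 123.26 tilt [0.0011 0.0003] F [-0.49 -1.81  1.3 ] w 0.0309 q [ 0.49  0.43 -0.41  0.73 -0.   -0.09]
shift share [-0.0012  0.0012 -0.4028]
rot share [-0.0002  0.0007  0.0003]
rot share [-1.0000e-03 -4.0000e-04 -1.9997e+00]
```

>>> send_rows:
  series:
    - {"x": 0,"y": 0,"z": -0.01,"rx": 0,"ry": 0,"rz": 0,"fingers": 0.2}
    - {"x": 0,"y": 0,"z": -0.03,"rx": 0,"ry": 0,"rz": 0,"fingers": 0.2}
    - {"x": 0,"y": 0,"z": -0.05,"rx": 0,"ry": 0,"rz": 0,"fingers": 0.2}
    - {"x": 0,"y": 0,"z": -0.06,"rx": 0,"ry": 0,"rz": 0,"fingers": 0.2}
    - {"x": 0,"y": 0,"z": -0.06,"rx": 0,"ry": 0,"rz": 0,"fingers": 0.2}
    - {"x": 0,"y": 0,"z": -0.05,"rx": 0,"ry": 0,"rz": 0,"fingers": 0.2}
    - {"x": 0,"y": 0,"z": -0.04,"rx": 0,"ry": 0,"rz": 0,"fingers": 0.2}
    - {"x": 0,"y": 0,"z": 0,"rx": 0,"ry": 0,"rz": 0,"fingers": 0.2}
  force: 80

```text
time: 15.5
eef_pos: [0.4276, 0.2997, 0.1509]
tcp_rot: [0.003, -0.286, 0.958, 0.001]
ft_force: [-0.1, -0.8, -3.7]
width: 0.0301
```

```bash
python3 - <<'E'
from h import *
delta([.487,.31,.1676],.228+np.pi/2)
look("s16",220,140,150,150,4)
E
```

```text
t 15.5 pos [0.4276 0.2997 0.1509] tooly 123.27 tilt [0.005 0.003] F [-0.06 -0.76 -3.67] w 0.0301 q [ 0.49  0.29 -0.19  1.09  0.   -0.09]
shift share [-0.1108 -0.048  -0.0327]
rot share [0.0005 0.0037 0.2245]
rot share [-5.2000e-03  7.0000e-04 -1.7755e+00]
```

View pics/vs16.png

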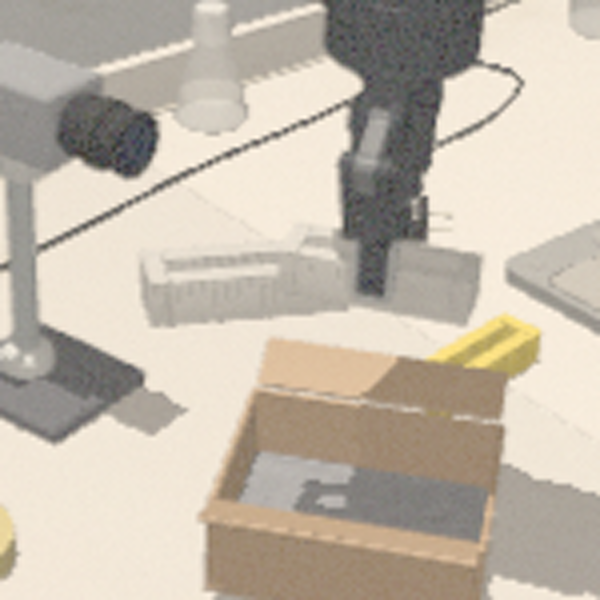

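>>> send_rows:
  series:
    - {"x": 0,"y": 0,"z": -0.01,"rx": 0,"ry": 0.0037,"rz": 0.05,"fingers": 0.2}
    - {"x": 0,"y": 0,"z": -0.012,"rx": 0,"ry": 0,"rz": 0.06,"fingers": 0.2}
    - {"x": 0,"y": 0,"z": -0.01,"rx": 0,"ry": 0,"rz": 0.06,"fingers": 0.2}
    - {"x": 0,"y": 0,"z": 0,"rx": 0,"ry": 0,"rz": 0.0545,"fingers": 0.2}
    - {"x": 0,"y": 0,"z": 0,"rx": 0,"ry": 0,"rz": 0,"fingers": 0.2}
    - {"x": 0,"y": 0,"z": 0,"rx": 0,"ry": 0,"rz": 0,"fingers": 0.2}

```text
time: 16.3
eef_pos: [0.4257, 0.2986, 0.1638]
tcp_rot: [-0.003, -0.114, 0.993, -0.001]
ft_force: [1.2, 0.3, -3.1]
width: 0.0298
```

```bash
python3 - <<'E'
from h import *
delta([.487,.31,.1676],.228+np.pi/2)
look("s17",220,140,150,150,4)
look("t17",220,90,150,150,4,"top")
E
```

```text
t 16.3 pos [0.4257 0.2986 0.1638] tooly 103.13 tilt [-0.0053 -0.003 ] F [ 1.25  0.26 -3.12] w 0.0298 q [ 0.49  0.29 -0.15  1.14 -0.    0.26]
shift share [-0.1246 -0.0056 -0.0082]
rot share [-0.0011 -0.0037  0.0007]
rot share [ 5.8000e-03 -1.7000e-03 -1.9993e+00]
```

View pics/vs17.png

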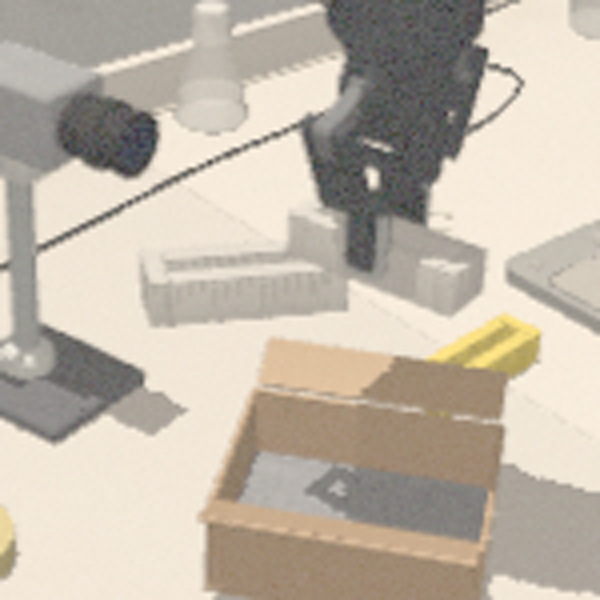

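View pics/vt17.png

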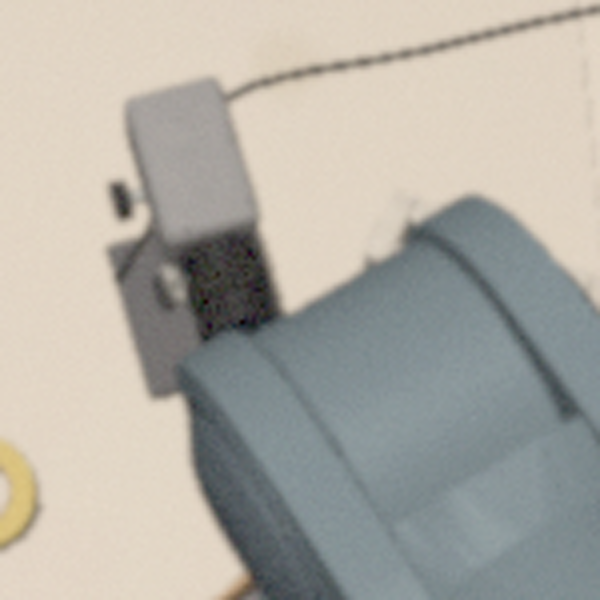

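>>> send_rows:
  series:
    - {"x": -0.02,"y": 0,"z": -0.004,"rx": 0,"ry": -0.0018,"rz": 0,"fingers": 0.2}
    - {"x": -0.025,"y": -0.003,"z": -0.004,"rx": 0,"ry": 0,"rz": 0,"fingers": 0.2}
    - {"x": -0.025,"y": -0.003,"z": 0,"rx": 0,"ry": 0,"rz": 0,"fingers": 0.2}
    - {"x": -0.02,"y": 0,"z": 0,"rx": 0,"ry": 0,"rz": 0,"fingers": 0.2}
    - {"x": -0.015,"y": 0,"z": 0,"rx": 0,"ry": 0,"rz": 0,"fingers": 0.2}
    - {"x": 0,"y": 0,"z": 0,"rx": 0,"ry": 0,"rz": 0,"fingers": 0.2}
    - {"x": 0,"y": 0,"z": 0,"rx": 0,"ry": 0,"rz": 0,"fingers": 0.2}

```text
time: 17.27
eef_pos: [0.4777, 0.3077, 0.1684]
tcp_rot: [-0.001, -0.114, 0.994, -0.001]
ft_force: [-0.5, 0.1, -3.8]
width: 0.0302
```

```bash
python3 - <<'E'
from h import *
delta([.487,.31,.1676],.228+np.pi/2)
look("s18",240,150,110,80,7)
look("t18",240,120,110,110,5,"top")
E
```

```text
t 17.27 pos [0.4777 0.3077 0.1684] tooly 103.07 tilt [-0.0017 -0.0019] F [-0.49  0.07 -3.84] w 0.0302 q [ 0.46  0.38 -0.01  1.18 -0.    0.23]
shift share [-0.0191  0.0002  0.0015]
rot share [-0.0009 -0.0013  0.0001]
rot share [ 2.1000e-03 -1.5000e-03 -1.9999e+00]
```

View pics/vs18.png

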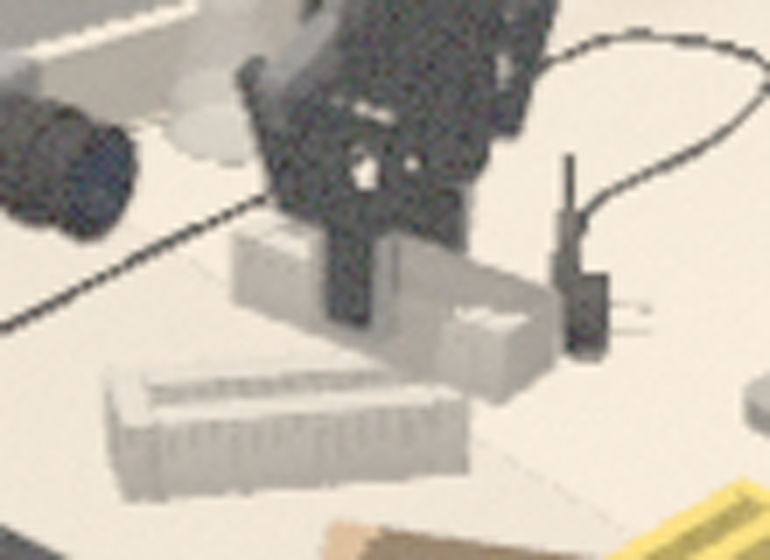

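View pics/vt18.png

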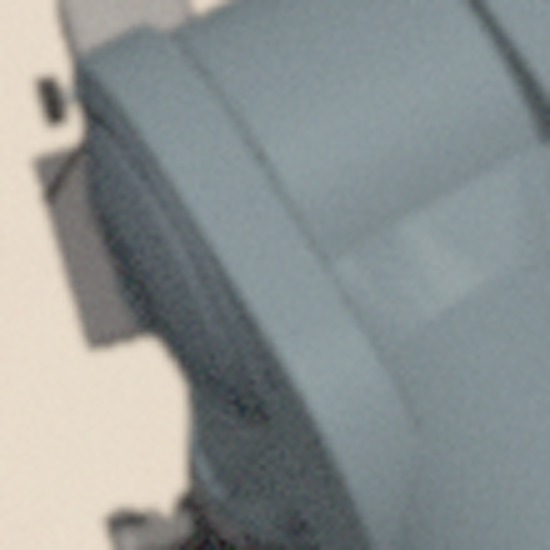

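```bash
cat >> h.py <<'E'
def fbox(c,yaw,pitch=0,roll=0):
    # local: X along length (toward lens), Y left, Z up; c= volume centre
    l=np.array([[a*.05,b*.016,d*.013] for d in(-1,1) for a,b in((1,1),(1,-1),(-1,-1),(-1,1))])
    return Ro.from_euler("ZYX",[yaw,pitch,roll]).apply(l)+c
def wire(P): return [P[:4],P[4:],P[[0,4]],P[[1,5]],P[[2,6]],P[[3,7]]]
LENS=np.array([.594,.335,.2]);LY=.228
def lensring():
    a=np.linspace(0,6.28,40);return W([LENS[0],LENS[1],LY],np.c_[0*a,.0213*np.cos(a),.2+.0213*np.sin(a)])
E
python3 - <<'E'
from h import *
from scipy.optimize import least_squares
f=load("s18");s=env.get_state();p=s["eef_pos"]
P=fbox(p+[0,0,.0194+.013],.228)
L=[(w,(0,0,255)) for w in wire(P)]+[(lensring(),(0,255,0))]
px=np.array([(232,228),(232,303),(508,335),(500,403),(562,358),(560,290)])/7+[240,150]-.0
idx=[4,0,7,3,2,6]
for free in (3,4,5):
    g=lambda q:(proj(f,fbox(q[:3],*(list(q[3:])+[.228,0][free-3+0:][:0]) if free>3 else (.228,)))[idx]-px).ravel()
    x0=list(p+[0,0,.032])+[.228,0][:free-3]
    r=least_squares(g,x0);print(free,r.x.round(4),r.fun.round(1))
overlay("s18","w18",L,240,150,110,80,7)
E
```

```text
3 [0.4845 0.3012 0.1954] [ 0.3 -0.2  0.1 -0.3 -0.4 -0.8 -0.1  0.5 -0.5  1.   0.7 -0.1]
4 [0.4886 0.2977 0.1922 0.2537] [ 0.2  0.2 -0.   0.  -0.2 -0.9  0.1  0.3 -0.7  0.7  0.6 -0.3]
5 [ 0.491   0.2956  0.1905  0.264  -0.009 ] [ 0.2  0.2 -0.1 -0.1 -0.  -0.8  0.2  0.3 -0.8  0.7  0.5 -0.2]
```

View pics/w18.png

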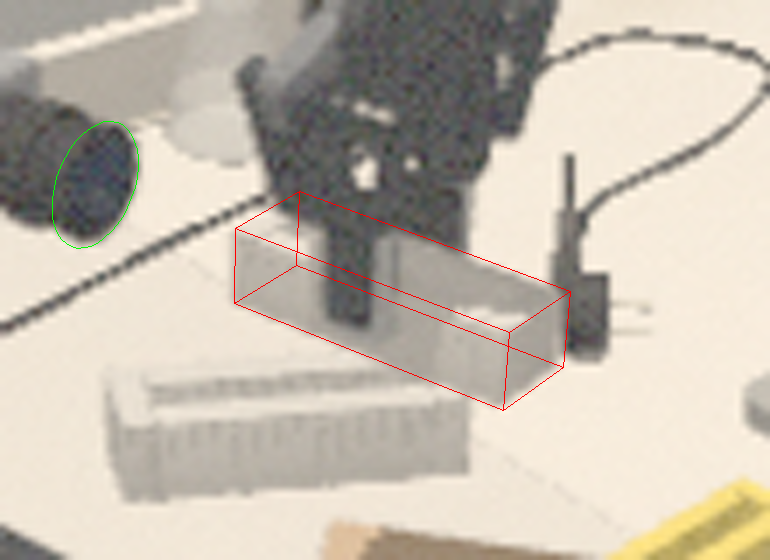

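```bash
python3 - <<'E'
from h import *
im=cv2.imread("pics/t0.png")[100:195,240:300]
im=(np.clip((im/255.)**.45*1.15,0,1)*255).astype(np.uint8)
im=cv2.resize(im,None,fx=8,fy=8,interpolation=cv2.INTER_CUBIC);cv2.imwrite("pics/camz.png",im[:600]);cv2.imwrite("pics/camz2.png",im[160:])
E
```

```text
(no output)
```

View pics/camz.png

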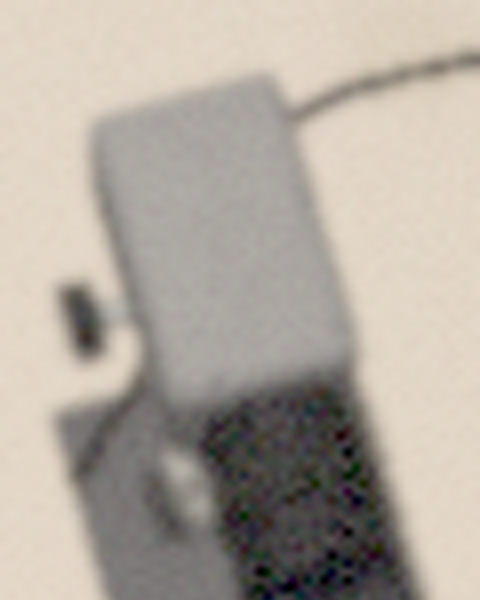

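View pics/camz2.png

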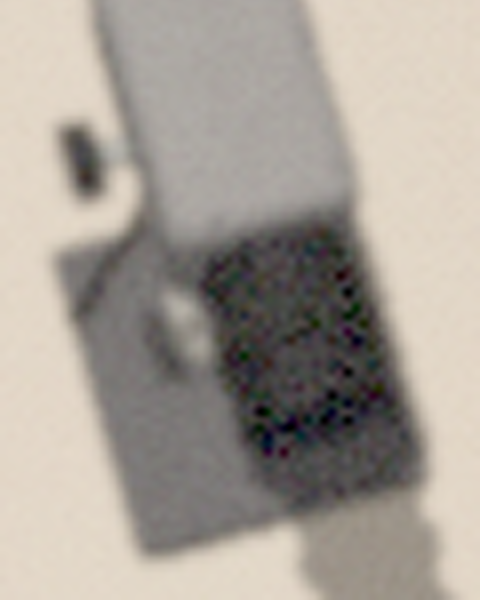

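```bash
python3 - <<'E'
from h import *
f=load("t0")
def R(x,y,z,o=0):return ray(f,x/8+240,(y+o)/8+100,z)
def yaw(a,b):d=a-b;return np.arctan2(d[1],d[0]).round(4)
print("hous R",yaw(R(285,110,.225),R(352,345,.225)),"L",yaw(R(98,150,.225),R(160,385,.225)),"back",yaw(R(100,128,.225),R(270,78,.225))-1.5708)
print("plate L",yaw(R(58,262,.008,160),R(145,550,.008,160)),"front",yaw(R(150,555,.008,160),R(420,480,.008,160))-1.5708)
pc=R(150,555,.008,160);print("plate FL corner",pc, "BL",R(58,258,.008,160))
print("lens c top",R(322,428,.2,160))
E
```

```text
hous R 0.2094 L 0.2006 back 0.2546999999999999
plate L 0.2398 front 0.22910000000000008
plate FL corner [0.61222825 0.38290367 0.008     ] BL [0.70484174 0.4062012  0.008     ]
lens c top [0.59034401 0.33495151 0.2       ]
```

>>> send_rows:
  series:
    - {"x": -0.007,"y": 0,"z": 0.0008,"rx": 0,"ry": -0.0006,"rz": 0,"fingers": 0.2}
    - {"x": -0.008,"y": 0,"z": 0.0008,"rx": 0,"ry": 0,"rz": 0,"fingers": 0.2}
    - {"x": 0,"y": 0,"z": 0,"rx": 0,"ry": 0,"rz": 0,"fingers": 0.2}
    - {"x": 0,"y": 0,"z": 0,"rx": 0,"ry": 0,"rz": 0,"fingers": 0.2}
    - {"x": 0,"y": 0,"z": 0,"rx": 0,"ry": 0,"rz": 0,"fingers": 0.2}

```text
time: 18.0
eef_pos: [0.4853, 0.3095, 0.1677]
tcp_rot: [-0.0, -0.114, 0.994, -0.001]
ft_force: [-0.4, -0.1, -3.7]
width: 0.0306
```

```bash
python3 - <<'E'
from h import *
delta([.4849,.3096,.1676],.228+np.pi/2)
import h
h.LENS=np.array([.592,.3345,.2])
p=env.get_state()["eef_pos"]
look("s19",240,150,110,80,7)
overlay("s19","w19",[(w,(0,0,255)) for w in wire(fbox(np.array([*p[:2],p[2]+.0324]),.228))]+[(h.lensring(),(0,255,0))],240,150,110,80,7)
look("s19b",190,130,200,190,3)
E
```

```text
t 18.0 pos [0.4853 0.3095 0.1677] tooly 103.06 tilt [-0.0003 -0.0015] F [-0.43 -0.09 -3.67] w 0.0306 q [ 0.46  0.39  0.01  1.19 -0.    0.23]
shift share [0.0008 0.0005 0.0002]
rot share [-0.0009 -0.0004 -0.    ]
rot share [-6.0e-04  1.4e-03  2.0e+00]
```

View pics/w19.png

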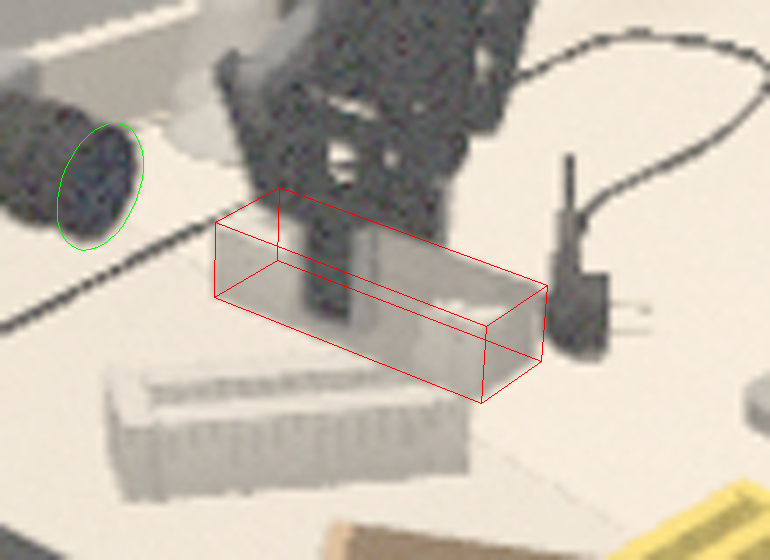

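View pics/vs19.png

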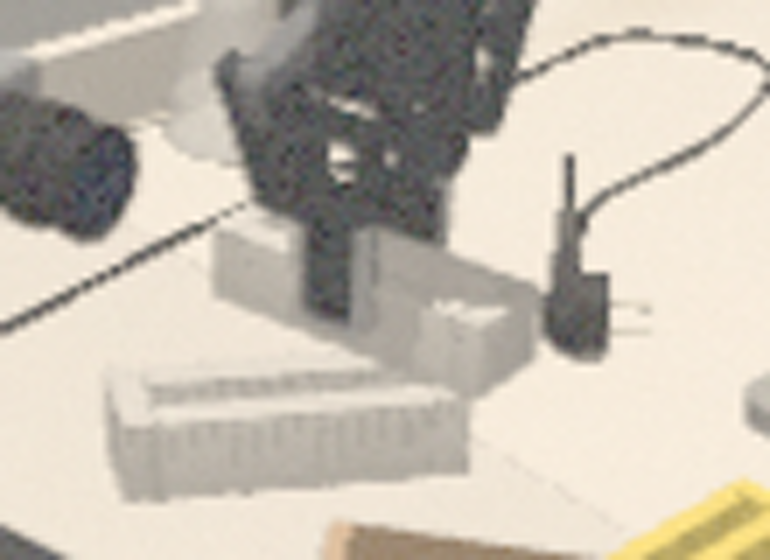

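View pics/vs19b.png

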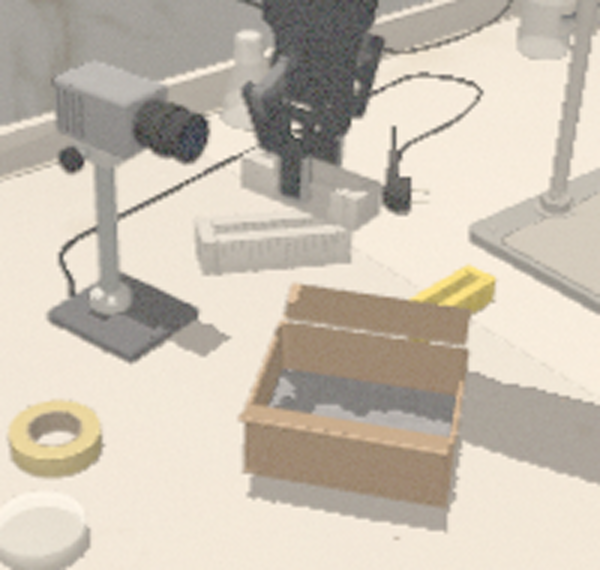

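```bash
python3 - <<'E'
from h import *
a=load("s2")["frame"].astype(int);f=snap("scene","s20");b=f["frame"].astype(int)
for n,(x0,y0,x1,y1) in dict(tape=(188,258,228,292),dish=(183,290,223,322),marker=(185,330,265,350),cam=(203,145,262,248)).items():
    print(n,np.abs(a-b)[y0:y1,x0:x1].mean().round(2))
s=env.get_state();print(s["time"],s["eef_pos"],s["width"],np.abs(s["qd"]).max(),s["ft_force"])
print(env.hand_in())
E
```

```text
tape 2.96
dish 3.13
marker 3.01
cam 2.94
18.15 [0.48534291 0.30950384 0.1677129 ] 0.030142449794541424 0.0022442904559632506 [ 0.77475874 -0.12428368 -3.26211635]
the job is handed in; nothing more can be done
None
```

I folded both flaps outward to about 2.7 rad, lifted the smaller steel frame out of the carton, and handed the job in with it held in front of the lens. I handed in at 18.2 s, within the 48 s limit.

**Last checks**
- **Grip:** the arm was still, and the wrist carried about 3.3–3.7 N, which fits the frame's weight. The width read 30 mm instead of 32.
- **Pose:** the tilt was under 2 mrad and the frame's direction 0.228 rad. I estimated the camera's direction at 0.227 rad, with single readings from 0.20 to 0.25. The middle of the frame came out at z ≈ 0.200 m.
- **Distance:** the gap to the lens was about 60–61 mm by my measurements.
- **Bystanders:** the tape roll, petri dish, marker and camera looked the same as in a picture from early in the job, with only image noise between them.

**What disagreed or went wrong**
- **Fingertip height:** the fingertips appeared about 20 mm higher than the reported TCP. My first sweep passed over the left flap and the second jammed on its edge, with about 48 N in all on the fingers (41 N of it upward). I set the heights from the pictures after that.
- **Lens position:** measuring the lens directly put it about 8 mm nearer the frame than the carton-side estimates from the camera's base plate and housing. I used the direct measurement.
- **Frame overlay:** the far end of the frame was about 1 px (2 mm) off the predicted outline in the last picture.

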